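# Load the ball run and hold its ramp panel at the pointer

### The job

We are setting up the ball run: tip all the steel balls out of the orange cup into the blue tray, then stand the empty cup upright on the bench again and let go of it. After that, swing the white ramp panel up by its red bar until it lines up with the yellow pointer, and finish while still holding it there so that I can pin it. Don't drop the cup, don't shift the pointer, and leave the jar, the tape roll and the screwdriver where they are.

Things in the scene. Friction and masses are not known exactly. Their poses are not given: they have to be found in the camera images.
- cup_mid (a point): Orange open round cup, loose, about 120 g, 80 mm tall, flaring straight from 48 mm outer diameter at the foot to 62 mm at the rim (55 mm half-way up), wall 3 mm, inner floor 4 mm above its underside. The point is on its axis half-way up, 40 mm above its underside; its z axis points out of the mouth. It starts upright on the bench holding the four balls.
- ball0_center (a point): Steel ball 18 mm in diameter, 24 g, starts in the cup; its centre. Rolls freely.
- ball1_center (a point): Steel ball 18 mm in diameter, 24 g, starts in the cup; its centre. Rolls freely.
- ball2_center (a point): Steel ball 18 mm in diameter, 24 g, starts in the cup; its centre. Rolls freely.
- ball3_center (a point): Steel ball 18 mm in diameter, 24 g, starts in the cup; its centre. Rolls freely.
- tray: Blue open tray fixed to the bench, outside 140 mm (its x) by 170 mm (its y) by 40 mm high, walls 5 mm, cloth-lined inner floor 10 mm above the bench. Origin: centre of its underside, z up. It and the cup may start in either of two places.
- panel (a joint): Angle of the white ramp panel in rad: 0 = lying level on its stops (its start), grows as its free edge (towards the robot) swings up, at most 1.2. The hinge is free-running: let go, the panel falls back to 0. The panel is a board 160 mm wide, 170 mm long, 8 mm thick, together with its bar 0.3 to 0.65 kg; it reaches from 10 to 180 mm from the hinge axis.
- panel_bar (a point): Middle of the red round bar at the free edge of the panel: 12 mm in diameter, parallel to the hinge axis (its y axis), 225 mm from the hinge axis, 75 mm above the bench when the panel is down. Free length 116 mm between two side arms; 39 mm open gap between the bar and the board's edge, and nothing beneath it. The axes are those of the panel: x points from the bar to the hinge, z up out of the board when it lies level.
- panel_hinge (a point): Middle of the hinge axis, 75 mm above the bench, on the far side of the panel from the robot. Same axes as panel_bar; the panel turns about y, rising by a positive turn. The stand it belongs to is fixed to the bench; a ball-run tower 132 mm high stands behind it, from 120 mm beyond the hinge.
- pointer (a joint): Angle of the yellow pointer in rad on the same hinge axis and with the same zero as the panel: the panel is at the mark when both angles are equal. Stiff; it stays where it was set, between 0.4 and 0.9.
- pointer_tip (a point): Ball tip of the yellow pointer, which is an 8 mm arm beside the panel's left edge (102 mm along the hinge's y axis from its middle), tip 180 mm from the hinge axis, in front of a black wire quadrant. Axes turn with the pointer: x towards the hinge axis, y along it.
- jar: Amber glass jar with white cap, 60 mm in diameter, 85 mm tall, loose; origin at its underside. Bystander.
- tape: Yellow tape roll lying flat, 90 mm outer diameter, 25 mm high, loose; origin at its underside. Bystander.
- screwdriver: Screwdriver lying on the bench on the robot's left, about 200 mm long, loose; origin under its middle. Bystander.

How it is judged:
By the outcome, as a careful person would: the job done as asked, in the order asked, and still so for the second after the job is handed in, while the arm keeps its last pose, push and grip.
It also fails if it takes over 72 s, if anything falls off the work surface, if the arm or the gripper's body presses on something with over 40 N, if the wrist force passes 120 N, or if a joint passes its speed limit or range.

### The arm

A 7-joint arm with a two-finger parallel gripper is mounted at the origin on the work surface. World frame = base frame: x ahead of the robot, y to its left, z up, the work surface at z = 0. Lengths are in m, angles in rad, forces in N, time in s.
With the tool pointing down it reaches from about 0.425 to 0.925 m from the base axis. Payload 6.8 kg.
Tool frame: the origin (TCP) lies midway between the tips of the shut fingers; the grasp point (between the pads) lies 19 mm behind it; z points along the fingers, y is the direction in which the jaws open and shut (so a half turn about z gives the same grasp; the last joint's range is limited). The gripper opens to 85 mm and grips with 20 to 120 N. Pads are 22 mm wide; open, the fingers measure 114 mm over their backs; the gripper's body (76 mm by 85 mm) begins 54 mm behind the grasp point. The pads swing forward as they close: fully open they stand 13 mm farther back than shut.
Start: joints at [-1.344, 0.477, 0.022, 1.555, -0.011, 1.109, -0.083], TCP at [0.222, 0.638, 0.231] pointing down, gripper open.
Joint ranges: [-2.96, 2.96], [-0.34, 2.1], [-1.41, 1.46], [0.24, 2.44], [-1.37, 4.51], [0.17, 1.92], [-2.96, 2.96]. Speed limits (rad/s): [2.39, 2.39, 3.14, 3.14, 3.14, 3.14, 3.14].

### API

Orientations are given as a rotation vector (axis times angle).
In Python, from bench import r, imaging gives the robot as it stands.
- The arm moves only by the tool jog_arm, never from a script. Its argument "rows" is a list of rows, each an object with "delta_rot": the turn, a rotation vector about the tool's x, y, z in degrees, a list of three; "xyz": the shift along the tool's x, y, z in cm, a list of three; "fingers": the closure, from 0 (fully open) to 1 (shut). A call has exactly 5 rows; each row is the pose to reach, as a shift and turn from the pose measured when the call began, along the tool's axes at that moment; what a row does not reach only later rows make up. A row lasts 1/12 s, in which the tool goes at most 41.7 mm and 7.16 degrees, less where a joint would pass 70% of its speed; a pose out of reach is approached as far as the arm can. A call with a gripper value outside its range is refused whole. The fingers move at their own pace and stop on an object; "grip_force" is the grip in N (left out, the last holds). Time passes only in rows, so rows that repeat a pose let the fingers close, or fill a call up. It gives the time, the measured TCP pose, the force and the opening at its end, in the units of the state.
- r.get_obs(): the state, without advancing time (a new reading comes with each control period).
- imaging.grab_frame(name): name is "scene" or "top"; returns the picture (480x640x3 uint8, blue, green, red); there is no depth.
- imaging.camera_info(name): a dict with "camera_matrix" (3x3 intrinsics, pixels), "xyz" and "attitude" of the camera in the world. Camera axes: x right, y down, z forward; pixel columns grow to the right and rows downward; lengths in m; the calibration is good to about 2 mm. A picture is of the moment at which its call begins. camera_info takes no time and is no camera call.
- r.hand_in(): hands the job in, once; it reports no verdict.
Trained networks look in the newest picture that a camera, given by its name, has taken for a name from the list of things; names that differ only in an ending like _2 or _b are one class to them, and where a whole thing is asked for, a point or a joint stands for the part that bears it (a point fixed in the world has none). Each returns a list of dicts, best first, with "conf" (0 to 1); they miss things now and then, are a little off and sometimes report something else, mostly with a low value. They report only what shows in the picture. A call takes as long as a camera call.
- imaging.find_in(camera, query): "position" ([column, row] in pixels, amid what is visible of it).
- imaging.cut_out(camera, query): "region" (480x640 bool, what is visible of it) and "position" ([column, row] in pixels, amid what is visible of it).
- imaging.tip_of(camera, query): "position" ([column, row] in pixels: a listed point, or the origin of a listed thing).
The state is a dict: "clock": time; "joints": joint angles; "qvel": joint speeds; "tau": joint torques, N m; "tcp_pos": TCP position; "orientation": TCP orientation; "contact_force": force on the tool from outside, world axes, zero at the start; "moment": the same for the moment, N m; "grip_width": finger opening in m.
Only numpy, scipy, OpenCV 4.12 (cv2) and the standard library are available. Lean on these libraries where they do the work, as an engineer would, in place of code of your own. Each camera call takes 0.05 s, during which the arm holds its last target.

## Working session

There is one attempt and no reset: what is moved stays moved. The work goes in short steps, Python scripts to look and compute and a tool call to move; the robot and the scene stay as the last step left them, time stands still between calls to the robot, and variables do not carry over. Pictures are saved under pics/ and viewed, and the job is handed in when it is done.

Besides the shell and the picture viewer there is one more tool, called after "Request:" by a JSON object that holds its "method" and its "body". jog_arm: Moves the arm, as the interface text tells. Its arguments: {"type":"object","properties":{"rows":{"type":"array","items":{"type":"object","properties":{"delta_rot":{"type":"array","items":{"type":"number"}},"xyz":{"type":"array","items":{"type":"number"}},"fingers":{"type":"number"}}}},"grip_force":{"type":"number"}},"required":["rows"]}

```bash
ls; mkdir -p pics
python3 - <<'E'
from bench import r, imaging
import cv2
o=r.get_obs()
for k,v in o.items(): print(k,v)
for n in ("scene","top"):
    cv2.imwrite(f"pics/{n}0.png",imaging.grab_frame(n)); print(imaging.camera_info(n))
    for q in ("cup_mid","tray","panel_bar","panel_hinge","pointer_tip","jar","tape","screwdriver"):
        print(n,q,[(d['conf'],d['position']) for d in imaging.tip_of(n,q)[:2]])
print(r.get_obs()['clock'])
E
```

```text
pics
clock 0.0
joints [-1.34410174  0.47779922  0.02234781  1.55647248 -0.01148068  1.10931419
 -0.08308741]
qvel [ 1.76439562e-06 -5.38903052e-04 -7.25444614e-04 -5.46873566e-04
 -8.93007165e-04  1.19376098e-03  9.18927865e-04]
tau [ 4.63022825e-04 -5.96457875e+01  1.60829075e+00 -2.81190187e+01
  1.25413650e-02  9.27196088e-03 -6.21903041e-06]
tcp_pos [0.22161408 0.6369393  0.23031761]
orientation [-5.23361086e-01 -3.09753705e+00  2.91952124e-03]
contact_force [-0.02921548 -0.71010658 -0.13729914]
moment [ 0.02412237 -0.02815043  0.02048673]
grip_width 0.08536745631769689
{'camera_matrix': array([[622.25035465,   0.        , 319.48622934],
       [  0.        , 622.25035465, 234.51751023],
       [  0.        ,   0.        ,   1.        ]]), 'xyz': array([1.09476184, 0.50711498, 1.05721147]), 'attitude': array([-1.03918723, -2.57320312,  0.84048518])}
scene cup_mid [(0.85, [313.0, 189.5]), (0.64, [257.3, 134.7])]
scene tray [(0.65, [256.8, 134.2])]
scene panel_bar [(0.88, [440.5, 271.3]), (0.67, [311.4, 186.8])]
scene panel_hinge [(0.91, [341.9, 334.4])]
scene pointer_tip [(0.69, [455.1, 302.3]), (0.45, [258.4, 135.8])]
scene jar [(0.95, [170.0, 209.3])]
scene tape [(0.89, [217.3, 275.2])]
scene screwdriver [(0.64, [498.9, 320.9])]
{'camera_matrix': array([[441.4280876 ,   0.        , 320.88754255],
       [  0.        , 441.4280876 , 240.04464404],
       [  0.        ,   0.        ,   1.        ]]), 'xyz': array([0.5079679 , 0.00833946, 0.90947033]), 'attitude': array([-2.20578948,  2.14436991, -0.16646379])}
top cup_mid [(0.95, [373.7, 306.4])]
top tray [(0.71, [481.4, 325.8])]
top panel_bar [(0.87, [196.3, 302.7])]
top panel_hinge [(0.56, [219.0, 188.6])]
top pointer_tip [(0.83, [127.8, 241.9]), (0.66, [461.2, 192.7])]
top jar [(0.77, [458.8, 191.8])]
top tape [(0.58, [364.0, 172.5])]
top screwdriver [(0.98, [135.9, 328.2])]
0.9
```

View pics/scene0.png

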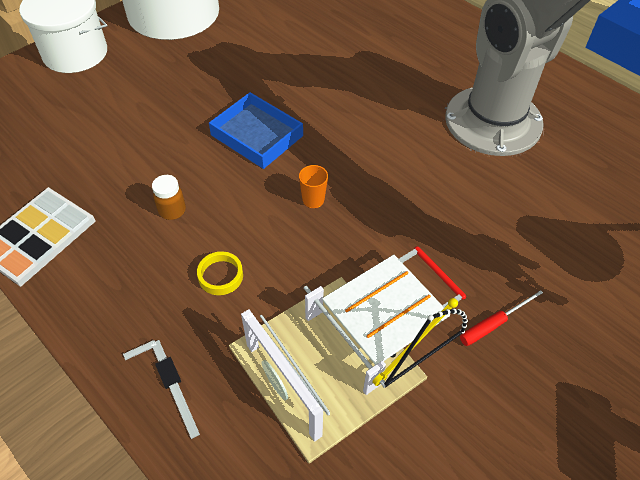

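View pics/top0.png

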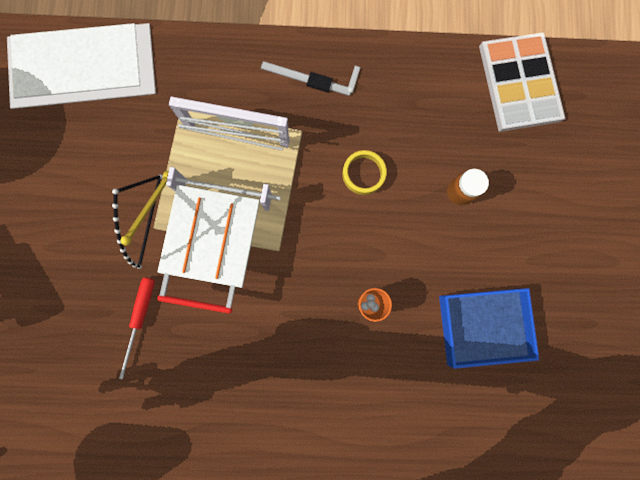

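The pictures agree: top shows the cup at (374,305), tray about (490,328), bar (195,304) and pointer tip (124,240); scene shows the cup at (313,187), bar (440,272) and tip (455,302). The networks' tray origin in the top view (481,326) looks a bit off-centre, so I'll check it against the corners.

```bash
cat > h.py <<'E'
import numpy as np, cv2
from bench import r, imaging
from scipy.spatial.transform import Rotation as R
from scipy.optimize import least_squares
C={n:imaging.camera_info(n) for n in("scene","top")}
def ray(n,p):
    c=C[n];K=np.array(c['camera_matrix']);d=np.linalg.inv(K)@[p[0],p[1],1]
    d=R.from_rotvec(c['attitude']).as_matrix()@d
    return np.array(c['xyz']),d/np.linalg.norm(d)
def atz(n,p,z):
    o,d=ray(n,p);return o+d*(z-o[2])/d[2]
def tri(ps,pt):
    o1,d1=ray("scene",ps);o2,d2=ray("top",pt)
    A=np.stack([d1,-d2],1);s=np.linalg.lstsq(A,o2-o1,rcond=None)[0]
    a=o1+s[0]*d1;b=o2+s[1]*d2
    return (a+b)/2,np.linalg.norm(a-b)
def proj(n,X):
    c=C[n];Rm=R.from_rotvec(c['attitude']).as_matrix();v=Rm.T@(np.array(X)-c['xyz'])
    p=np.array(c['camera_matrix'])@v;return p[:2]/p[2]
def pose():
    o=r.get_obs();return np.array(o['tcp_pos']),R.from_rotvec(o['orientation']).as_matrix(),o
def go(p,Rt=None):
    """deltas (cm, deg) in tool axes from now to target"""
    P,M,o=pose();print("xyz cm",np.round(100*M.T@(np.array(p)-P),2))
    if Rt is not None: print("rot deg",np.round(np.degrees(R.from_matrix(M.T@Rt).as_rotvec()),1))
E
python3 - <<'E'
from h import *
np.set_printoptions(precision=4,suppress=True)
for q in ("cup_mid","tray","panel_bar","panel_hinge","pointer_tip","jar","tape","screwdriver"):
    a=imaging.tip_of("scene",q) if 0 else None
S=dict(cup=(313,189.5),bar=(440.5,271.3),hinge=(341.9,334.4),tip=(455.1,302.3),jar=(170,209.3),tape=(217.3,275.2),tray=(256.8,134.2))
T=dict(cup=(373.7,306.4),bar=(196.3,302.7),hinge=(219,188.6),tip=(127.8,241.9),jar=(458.8,191.8),tape=(364,172.5),tray=(481.4,325.8))
for k in S: print(k,*tri(S[k],T[k]))
for n,D in(("scene",S),("top",T)):
    for k,z in(("cup",.04),("bar",.075),("hinge",.075),("tray",0)): print(n,k,atz(n,D[k],z))
for p in((441,294),(528,289),(538,360),(452,367)): print(atz("top",p,.04))
for p in((249,94),(303,127),(263,165),(210,128)): print(atz("scene",p,.04))
print([ (round(v,3)) for v in pose()[1].ravel()])
for e in ((160,298),(231,311)): print('bar end top',atz("top",e,.075))
for e in ((417,250),(465,296)): print('bar end sc',atz("scene",e,.075))
E
```

```text
cup [ 0.4851 -0.129   0.0253] 0.0012211860262723176
bar [0.483  0.2114 0.0753] 0.004413703812803086
hinge [0.7049 0.1779 0.0709] 0.006589280270884375
tip [0.5816 0.2997 0.1872] 0.0027019198482884548
jar [ 0.7321 -0.3147  0.0004] 0.007612212338709716
tape [ 0.7655 -0.1102  0.0038] 0.005636579797134364
tray [ 0.452  -0.3537  0.0089] 0.004621465762897594
scene cup [ 0.4941 -0.1205  0.04  ]
scene bar [0.4811 0.2128 0.075 ]
scene hinge [0.7087 0.1768 0.075 ]
scene tray [ 0.4476 -0.3633  0.    ]
top cup [ 0.4851 -0.1263  0.04  ]
top bar [0.4845 0.2098 0.075 ]
top hinge [0.7018 0.1796 0.075 ]
top tray [ 0.4501 -0.3552  0.    ]
[ 0.5126 -0.2595  0.04  ]
[ 0.5271 -0.4345  0.04  ]
[ 0.3895 -0.4502  0.04  ]
[ 0.3727 -0.2801  0.04  ]
[ 0.3958 -0.448   0.04  ]
[ 0.379  -0.2742  0.04  ]
[ 0.5248 -0.2481  0.04  ]
[ 0.5372 -0.4206  0.04  ]
[np.float64(-0.944), np.float64(0.329), np.float64(-0.0), np.float64(0.329), np.float64(0.944), np.float64(0.0), np.float64(0.0), np.float64(0.0), np.float64(-1.0)]
bar end top [0.4914 0.2769 0.075 ]
bar end top [0.4709 0.1451 0.075 ]
bar end sc [0.4758 0.1502 0.075 ]
bar end sc [0.4907 0.2783 0.075 ]
```

Run:
```python
from h import *
go((.47,-.02,.30))
im=cv2.imread("pics/top0.png")[270:380,340:560];cv2.imwrite("pics/tc.png",cv2.resize(im,None,fx=3.5,fy=3.5,interpolation=cv2.INTER_CUBIC))
im=cv2.imread("pics/scene0.png")[80:220,195:345];cv2.imwrite("pics/sc.png",cv2.resize(im,None,fx=4,fy=4,interpolation=cv2.INTER_CUBIC))
```

```text
xyz cm [-45.05 -53.94  -6.87]
```

View pics/tc.png

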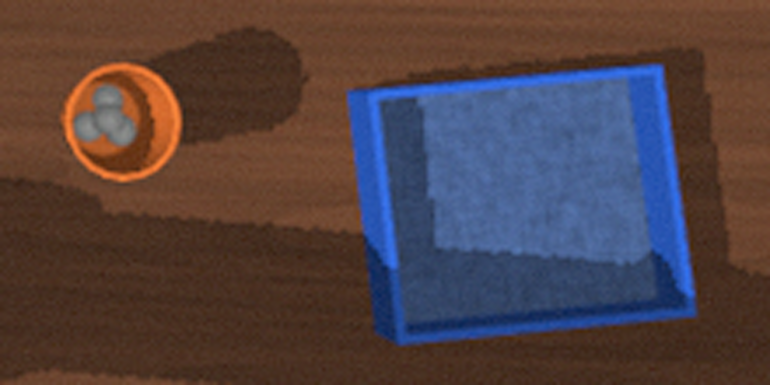

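View pics/sc.png

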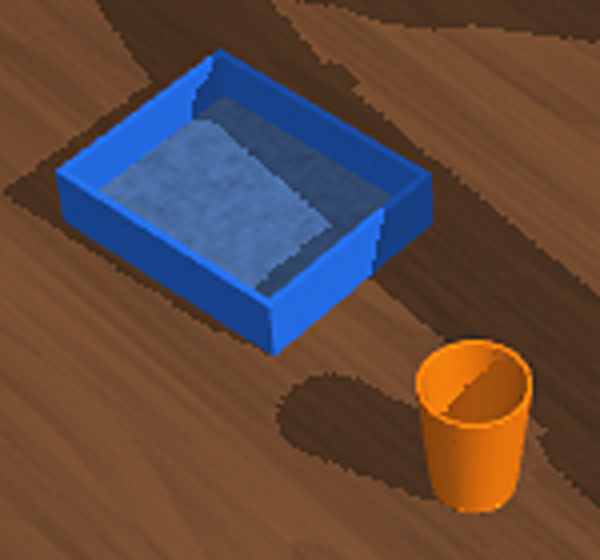

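Run:
```python
from h import *
np.set_printoptions(precision=4,suppress=True)
print("cup rim",atz("top",(374.8,304.6),.08),atz("scene",(313.3,175.7),.08), tri((313.3,175.7),(374.8,304.6)))
f=lambda p:(p[0]/3.5+340-.3,p[1]/3.5+270-.3)
for p in((374,90),(662,65),(695,315),(402,345)): print("tray top",atz("top",f(p),.04))
g=lambda p:(p[0]/4+195-.4,p[1]/4+80-.4)
for p in((220,50),(432,178),(272,300),(58,175)): print("tray sc",atz("scene",g(p),.04))
```

```text
cup rim [ 0.4895 -0.1221  0.08  ] [ 0.491  -0.1227  0.08  ] (array([ 0.4899, -0.1228,  0.0789]), np.float64(0.0014428733599547677))
tray top [ 0.5102 -0.2705  0.04  ]
tray top [ 0.5286 -0.4363  0.04  ]
tray top [ 0.3901 -0.4507  0.04  ]
tray top [ 0.3704 -0.2851  0.04  ]
tray sc [ 0.3903 -0.4522  0.04  ]
tray sc [ 0.3731 -0.2818  0.04  ]
tray sc [ 0.5047 -0.2725  0.04  ]
tray sc [ 0.5291 -0.4342  0.04  ]
```

Request:
{"method": "jog_arm", "body": {"rows": [{"xyz":[-2.5,-3,-3],"delta_rot":[0,0,0],"fingers":0},{"xyz":[-5,-6,-6],"delta_rot":[0,0,0],"fingers":0},{"xyz":[-7.5,-9,-7],"delta_rot":[0,0,0],"fingers":0},{"xyz":[-10,-12,-7],"delta_rot":[0,0,0],"fingers":0},{"xyz":[-12.5,-15,-7],"delta_rot":[0,0,0],"fingers":0}], "grip_force": 40}}

```text
clock: 1.32
tcp_pos: [0.2888, 0.4605, 0.3029]
orientation: [0.523, 3.097, 0.005]
contact_force: [1.1, -0.0, 0.2]
grip_width: 0.0853
```

Request:
{"method": "jog_arm", "body": {"rows": [{"xyz":[-2.8,-3,0],"delta_rot":[0,0,0],"fingers":0},{"xyz":[-5.6,-6,0],"delta_rot":[0,0,0],"fingers":0},{"xyz":[-8.4,-9,0],"delta_rot":[0,0,0],"fingers":0},{"xyz":[-11.2,-12,0],"delta_rot":[0,0,0],"fingers":0},{"xyz":[-14,-15,0],"delta_rot":[0,0,0],"fingers":0}]}}

```text
clock: 1.73
tcp_pos: [0.3723, 0.2709, 0.3028]
orientation: [0.522, 3.097, 0.007]
contact_force: [1.1, -0.4, 0.8]
grip_width: 0.0854
```

Run:
```python
from h import *
P,M,o=pose();print(P,np.round(o['joints'],3),np.arctan2(P[1],P[0]));print(np.round(M,3))
```

```text
[0.37230399 0.27090041 0.30277207] [-0.96   0.039  0.204  1.967 -0.01   1.132  0.485] 0.6290314345366259
[[-0.945  0.328  0.002]
 [ 0.328  0.945  0.004]
 [-0.     0.004 -1.   ]]
```

```bash
cat >> h.py <<'E'
def Rt(az,e,roll=0):
    a,e=np.radians([az,e]);z=np.array([np.cos(a)*np.cos(e),np.sin(a)*np.cos(e),-np.sin(e)])
    y=np.array([-np.sin(a),np.cos(a),0]);x=np.cross(y,z)
    return np.stack([x,y,z],1)@R.from_euler('z',roll,degrees=True).as_matrix()
G=np.array([.490,-.1225,.045])
def show():
    P,M,o=pose();print(np.round(P,4),"j",np.round(o['joints'],2),"F",np.round(o['contact_force'],1),"w",round(o['grip_width'],4),"t",o['clock'])
E
python3 - <<'E'
from h import *
T=Rt(-80,30);print(T)
go(G-.14*T[:,2]+[0,0,.05],T)
E
```

```text
[[-0.08682409  0.98480775  0.15038373]
 [ 0.49240388  0.17364818 -0.85286853]
 [-0.8660254   0.         -0.5       ]]
xyz cm [-18.11 -22.77  13.69]
rot deg [ 32.  -54.2  54.9]
```

Request:
{"method": "jog_arm", "body": {"rows": [{"xyz":[-1.5,-2,0],"delta_rot":[2.6,-4.5,4.6],"fingers":0},{"xyz":[-3,-4,0],"delta_rot":[5.2,-9,9.2],"fingers":0},{"xyz":[-4.5,-6,0],"delta_rot":[7.8,-13.5,13.8],"fingers":0},{"xyz":[-6,-8,0],"delta_rot":[10.4,-18,18.3],"fingers":0},{"xyz":[-7.5,-10,0],"delta_rot":[13,-22.5,22.9],"fingers":0}]}}

```text
clock: 2.15
tcp_pos: [0.4108, 0.1509, 0.3033]
orientation: [1.007, 2.573, -0.397]
contact_force: [-0.6, -0.7, -1.0]
grip_width: 0.0854
```

Run:
```python
from h import *
T=Rt(-80,30);show()
go(G-.14*T[:,2]+[0,0,.05],T)
```

```text
[0.4108 0.1509 0.3033] j [-1.    0.03  0.18  2.05  0.45  1.23 -0.18] F [-0.6 -0.7 -1. ] w 0.0854 t 2.15
xyz cm [-7.42 -5.07 19.53]
rot deg [ 18.9 -31.7  31.6]
```

Request:
{"method": "jog_arm", "body": {"rows": [{"xyz":[-1,-1,1.5],"delta_rot":[2.7,-4.5,4.5],"fingers":0},{"xyz":[-2,-2,3],"delta_rot":[5.4,-9,9],"fingers":0},{"xyz":[-3,-3,5],"delta_rot":[8.1,-13.6,13.5],"fingers":0},{"xyz":[-4,-4,7],"delta_rot":[10.8,-18,18],"fingers":0},{"xyz":[-5,-4.5,9],"delta_rot":[13.5,-22.6,22.5],"fingers":0}]}}

```text
clock: 2.57
tcp_pos: [0.4333, 0.0545, 0.249]
orientation: [1.331, 1.951, -0.717]
contact_force: [1.1, 0.5, -0.4]
grip_width: 0.0854
```

Run:
```python
from h import *
T=Rt(-80,30);show()
go(G-.14*T[:,2]+[0,0,.05],T)
```

```text
[0.4333 0.0545 0.249 ] j [-1.02  0.28  0.24  2.14  0.71  1.31 -0.81] F [ 1.1  0.5 -0.4] w 0.0854 t 2.5667
xyz cm [ 2.22  2.05 10.36]
rot deg [ 5.4 -8.9  8.8]
```

Request:
{"method": "jog_arm", "body": {"rows": [{"xyz":[0.5,0.5,2.5],"delta_rot":[2.7,-4.4,4.4],"fingers":0},{"xyz":[1,1,5],"delta_rot":[5.4,-8.9,8.8],"fingers":0},{"xyz":[1.6,1.5,7.5],"delta_rot":[5.4,-8.9,8.8],"fingers":0},{"xyz":[2.2,2.05,10.4],"delta_rot":[5.4,-8.9,8.8],"fingers":0},{"xyz":[2.2,2.05,10.4],"delta_rot":[5.4,-8.9,8.8],"fingers":0}]}}

```text
clock: 2.98
tcp_pos: [0.4685, -0.0067, 0.1624]
orientation: [1.419, 1.69, -0.828]
contact_force: [0.6, 0.1, 0.5]
grip_width: 0.0855
```

Run:
```python
from h import *
T=Rt(-80,30);show()
go(G-.09*T[:,2],T)
go(G+.021*T[:,2],T)
for n in("scene","top"): cv2.imwrite(f"pics/{n}1.png",imaging.grab_frame(n))
```

```text
[ 0.4685 -0.0067  0.1624] j [-0.95  0.58  0.31  2.14  0.79  1.19 -1.06] F [0.6 0.1 0.5] w 0.0855 t 2.9833
xyz cm [4.31 0.16 7.05]
rot deg [-0.3  0.2  0.1]
xyz cm [ 4.35  0.21 18.15]
rot deg [-0.3  0.2  0.1]
```

View pics/scene1.png

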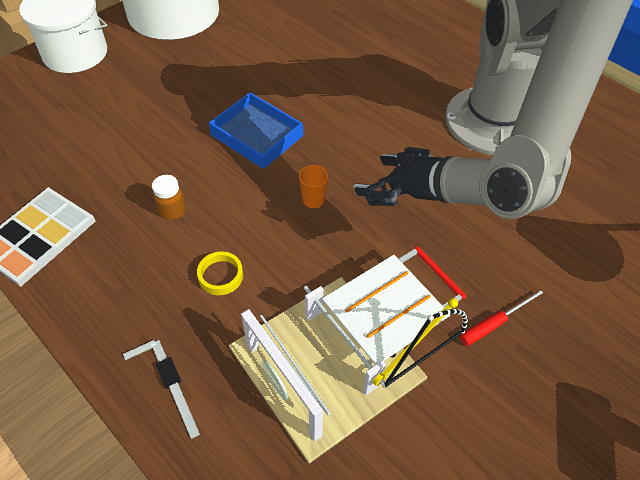

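View pics/top1.png

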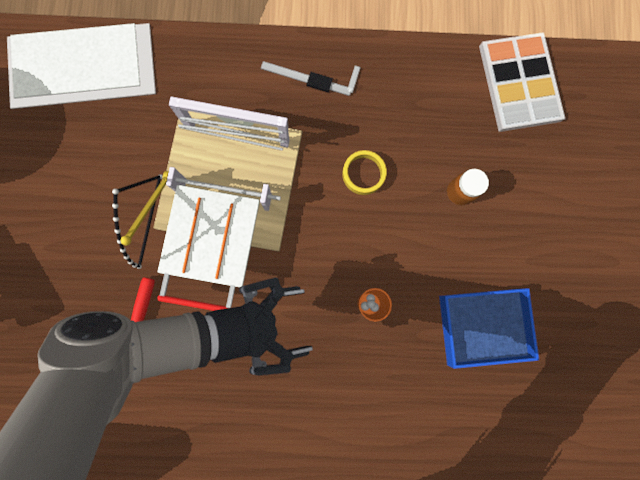

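Request:
{"method": "jog_arm", "body": {"rows": [{"xyz":[1.2,0.1,2],"delta_rot":[0,0,0],"fingers":0},{"xyz":[2.4,0.2,4],"delta_rot":[0,0,0],"fingers":0},{"xyz":[3.6,0.2,5.5],"delta_rot":[0,0,0],"fingers":0},{"xyz":[4.35,0.2,7],"delta_rot":[0,0,0],"fingers":0},{"xyz":[4.35,0.2,7],"delta_rot":[0,0,0],"fingers":0}]}}

```text
clock: 3.5
tcp_pos: [0.477, -0.0423, 0.0917]
orientation: [1.419, 1.691, -0.824]
contact_force: [-0.4, -0.1, 1.1]
grip_width: 0.0855
```

Run:
```python
from h import *
T=Rt(-80,30);show()
go(G+.021*T[:,2],T)
for n in("top",): cv2.imwrite(f"pics/{n}2.png",imaging.grab_frame(n)[200:400,200:500])
```

```text
[ 0.477  -0.0423  0.0917] j [-0.89  0.72  0.32  2.17  0.86  1.03 -1.17] F [-0.4 -0.1  1.1] w 0.0855 t 3.5
xyz cm [-1.000e-02 -8.000e-02  1.147e+01]
rot deg [-0.2  0.1  0.1]
```

View pics/top2.png

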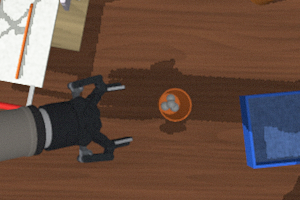

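Request:
{"method": "jog_arm", "body": {"rows": [{"xyz":[0,0,3],"delta_rot":[0,0,0],"fingers":0},{"xyz":[0,0,6],"delta_rot":[0,0,0],"fingers":0},{"xyz":[0,-0.1,9],"delta_rot":[0,0,0],"fingers":0},{"xyz":[0,-0.1,11],"delta_rot":[0,0,0],"fingers":0},{"xyz":[0,-0.1,11.5],"delta_rot":[0,0,0],"fingers":0}]}}

```text
clock: 3.97
tcp_pos: [0.4935, -0.1416, 0.0361]
orientation: [1.421, 1.688, -0.824]
contact_force: [-0.1, 0.4, 0.6]
grip_width: 0.0853
```

Run:
```python
from h import *
T=Rt(-80,30);show()
go(G+.021*T[:,2],T)
for n in("top","scene"): 
  im=imaging.grab_frame(n); im=im[220:380,280:480] if n=="top" else im[120:260,240:440]
  cv2.imwrite(f"pics/{n}3.png",cv2.resize(im,None,fx=3,fy=3))
```

```text
[ 0.4935 -0.1416  0.0361] j [-0.76  0.87  0.4   2.21  1.07  0.82 -1.3 ] F [-0.1  0.4  0.6] w 0.0853 t 3.9667
xyz cm [ 0.2  -0.01 -0.03]
rot deg [-0.2  0.2 -0.1]
```

View pics/top3.png

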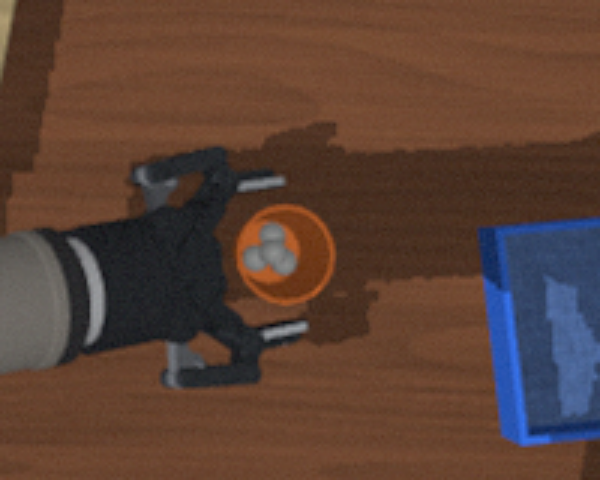

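View pics/scene3.png

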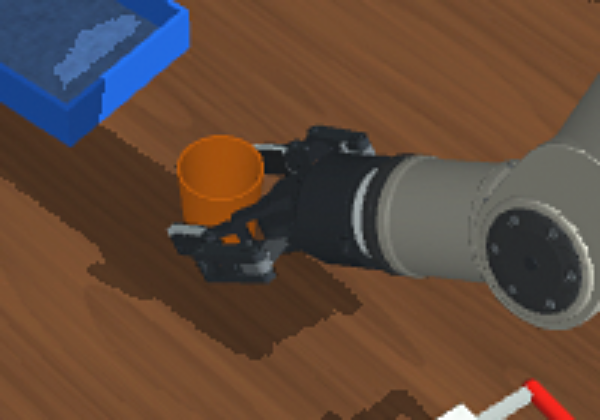

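Request:
{"method": "jog_arm", "body": {"rows": [{"xyz":[0,0,0],"delta_rot":[0,0,0],"fingers":0.2},{"xyz":[0,0,0],"delta_rot":[0,0,0],"fingers":0.4},{"xyz":[0,0,0],"delta_rot":[0,0,0],"fingers":0.7},{"xyz":[0,0,0],"delta_rot":[0,0,0],"fingers":1},{"xyz":[0,0,0],"delta_rot":[0,0,0],"fingers":1}], "grip_force": 50}}

```text
clock: 4.48
tcp_pos: [0.495, -0.138, 0.037]
orientation: [1.419, 1.69, -0.819]
contact_force: [-1.3, 4.9, 6.9]
grip_width: 0.0559
```

Request:
{"method": "jog_arm", "body": {"rows": [{"xyz":[0,0,0],"delta_rot":[0,0,0],"fingers":1},{"xyz":[0,0,0],"delta_rot":[0,0,0],"fingers":1},{"xyz":[0,0,0],"delta_rot":[0,0,0],"fingers":1},{"xyz":[0,0,0],"delta_rot":[0,0,0],"fingers":1},{"xyz":[0,0,0],"delta_rot":[0,0,0],"fingers":1}]}}

```text
clock: 4.9
tcp_pos: [0.4953, -0.1376, 0.037]
orientation: [1.419, 1.69, -0.818]
contact_force: [-0.1, 0.9, -0.7]
grip_width: 0.0555
```

Run:
```python
from h import *
show()
for n in("top","scene"): 
  im=imaging.grab_frame(n); im=im[220:380,280:480] if n=="top" else im[120:260,240:440]
  cv2.imwrite(f"pics/{n}4.png",cv2.resize(im,None,fx=3,fy=3))
```

```text
[ 0.4953 -0.1376  0.037 ] j [-0.77  0.86  0.4   2.21  1.06  0.82 -1.3 ] F [-0.1  0.9 -0.7] w 0.0555 t 4.9
```

View pics/scene4.png

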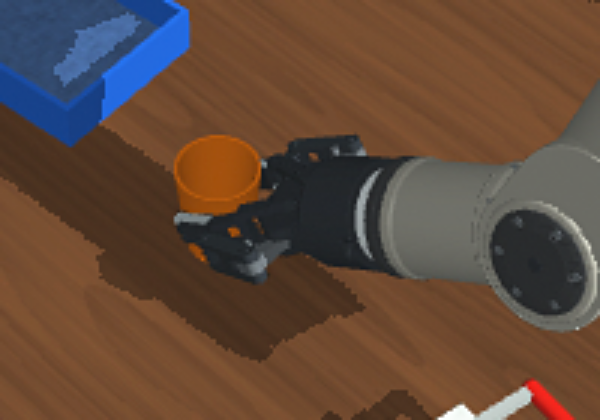

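Request:
{"method": "jog_arm", "body": {"rows": [{"xyz":[-1.3,0,-0.75],"delta_rot":[0,0,0],"fingers":1},{"xyz":[-3,0,-1.75],"delta_rot":[0,0,0],"fingers":1},{"xyz":[-5.2,0,-3],"delta_rot":[0,0,0],"fingers":1},{"xyz":[-7.4,0,-4.2],"delta_rot":[0,0,0],"fingers":1},{"xyz":[-8.7,0,-5],"delta_rot":[0,0,0],"fingers":1}], "grip_force": 60}}

```text
clock: 5.42
tcp_pos: [0.4943, -0.1389, 0.139]
orientation: [1.42, 1.688, -0.82]
contact_force: [1.0, -0.3, -1.9]
grip_width: 0.0551
```

Run:
```python
from h import *
show()
T=Rt(-100,5); go(np.array([.425,-.355,.135])+.019*T[:,2],T)
for n in("top","scene"): 
  im=imaging.grab_frame(n); im=im[220:380,280:480] if n=="top" else im[100:240,240:440]
  cv2.imwrite(f"pics/{n}5.png",cv2.resize(im,None,fx=3,fy=3))
```

```text
[ 0.4943 -0.1389  0.139 ] j [-0.79  0.62  0.44  2.23  1.01  0.95 -1.09] F [ 1.  -0.3 -1.9] w 0.0551 t 5.4167
xyz cm [-10.43 -11.19  19.24]
rot deg [ 19.2 -24.7   5.9]
```

View pics/scene5.png

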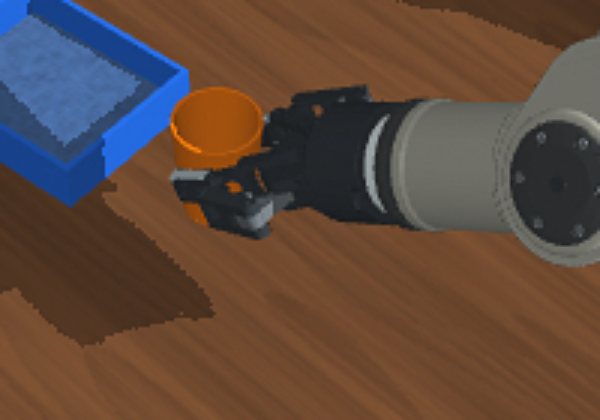

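Cup lifted and held level. Now carry it over the tray while levelling the tool.

Request:
{"method": "jog_arm", "body": {"rows": [{"xyz":[-0.8,-0.8,1.5],"delta_rot":[2,-2.5,0.6],"fingers":1},{"xyz":[-2,-2,3.7],"delta_rot":[4.4,-5.5,1.3],"fingers":1},{"xyz":[-3.3,-3.5,6.1],"delta_rot":[7,-9,2.1],"fingers":1},{"xyz":[-4.7,-5,8.6],"delta_rot":[9.6,-12.3,3],"fingers":1},{"xyz":[-6,-6.4,11],"delta_rot":[12,-15.5,3.7],"fingers":1}]}}

```text
clock: 5.93
tcp_pos: [0.4529, -0.2736, 0.1344]
orientation: [1.422, 1.376, -1.123]
contact_force: [-0.1, -0.7, -2.9]
grip_width: 0.0554
```

Run:
```python
from h import *
show()
T=Rt(-100,5); go(np.array([.425,-.355,.13])+.019*T[:,2],T)
```

```text
[ 0.4529 -0.2736  0.1344] j [-0.67  0.88  0.55  2.21  1.07  0.99 -1.25] F [-0.1 -0.7 -2.9] w 0.0554 t 5.9333
xyz cm [-1.86 -2.65  9.98]
rot deg [ 7.2 -9.2  2.1]
```

Request:
{"method": "jog_arm", "body": {"rows": [{"xyz":[-0.5,-0.6,2.5],"delta_rot":[1.8,-2.3,0.5],"fingers":1},{"xyz":[-0.9,-1.3,5],"delta_rot":[3.6,-4.6,1],"fingers":1},{"xyz":[-1.4,-2,7.5],"delta_rot":[5.4,-6.9,1.6],"fingers":1},{"xyz":[-1.9,-2.65,9.5],"delta_rot":[7.2,-9.2,2.1],"fingers":1},{"xyz":[-1.9,-2.65,10],"delta_rot":[7.2,-9.2,2.1],"fingers":1}]}}

```text
clock: 6.35
tcp_pos: [0.4192, -0.3766, 0.1273]
orientation: [1.405, 1.177, -1.298]
contact_force: [-0.1, 0.2, -2.5]
grip_width: 0.0556
```

Run:
```python
from h import *
show()
T=Rt(-100,5); go(np.array([.425,-.355,.13])+.019*T[:,2],T)
for n in("top","scene"): 
  im=imaging.grab_frame(n); im=im[220:420,320:580] if n=="top" else im[60:240,200:440]
  cv2.imwrite(f"pics/{n}6.png",cv2.resize(im,None,fx=3,fy=3))
```

```text
[ 0.4192 -0.3766  0.1273] j [-0.52  1.08  0.63  2.16  1.13  0.98 -1.35] F [-0.1  0.2 -2.5] w 0.0556 t 6.35
xyz cm [-0.07  0.19 -0.34]
rot deg [-0.3  0.3  0.2]
```

View pics/scene6.png

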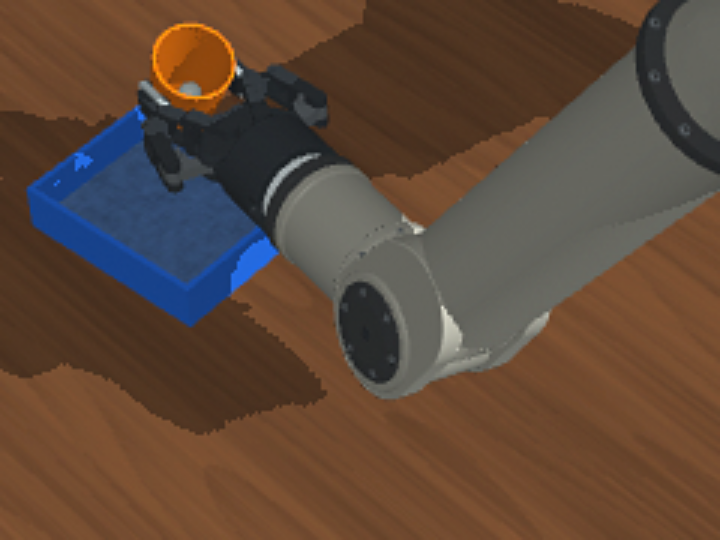

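View pics/top6.png

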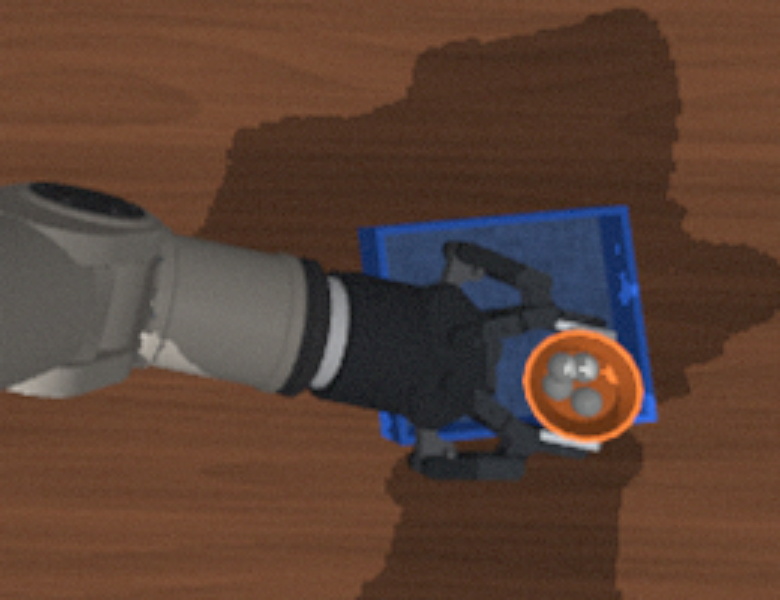

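Request:
{"method": "jog_arm", "body": {"rows": [{"xyz":[0,0,0],"delta_rot":[0,0,-7],"fingers":1},{"xyz":[0,0,0],"delta_rot":[0,0,-14],"fingers":1},{"xyz":[0,0,0],"delta_rot":[0,0,-21],"fingers":1},{"xyz":[0,0,0],"delta_rot":[0,0,-28],"fingers":1},{"xyz":[0,0,0],"delta_rot":[0,0,-35],"fingers":1}]}}

```text
clock: 6.87
tcp_pos: [0.4214, -0.3734, 0.1268]
orientation: [1.068, 1.694, -1.696]
contact_force: [-0.3, -0.0, -2.5]
grip_width: 0.0555
```

Request:
{"method": "jog_arm", "body": {"rows": [{"xyz":[0,0,0],"delta_rot":[0,0,-7],"fingers":1},{"xyz":[0,0,0],"delta_rot":[0,0,-14],"fingers":1},{"xyz":[0,0,0],"delta_rot":[0,0,-21],"fingers":1},{"xyz":[0,0,0],"delta_rot":[0,0,-28],"fingers":1},{"xyz":[0,0,0],"delta_rot":[0,0,-35],"fingers":1}]}}

```text
clock: 7.28
tcp_pos: [0.4223, -0.372, 0.1262]
orientation: [0.561, 2.172, -2.04]
contact_force: [-0.1, -1.8, -2.3]
grip_width: 0.0554
```

Run:
```python
from h import *
show()
for n in("top","scene"): 
  im=imaging.grab_frame(n); im=im[220:420,320:580] if n=="top" else im[60:240,200:440]
  cv2.imwrite(f"pics/{n}7.png",cv2.resize(im,None,fx=3,fy=3))
```

```text
[ 0.4223 -0.372   0.1262] j [-0.43  1.01  0.49  2.16  1.19  1.1  -0.16] F [-0.1 -1.8 -2.3] w 0.0554 t 7.2833
```

View pics/top7.png

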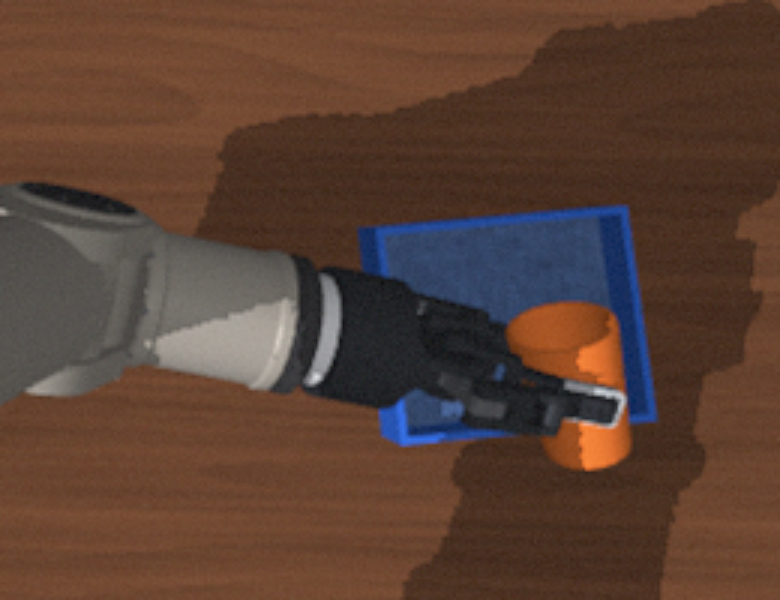

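View pics/scene7.png

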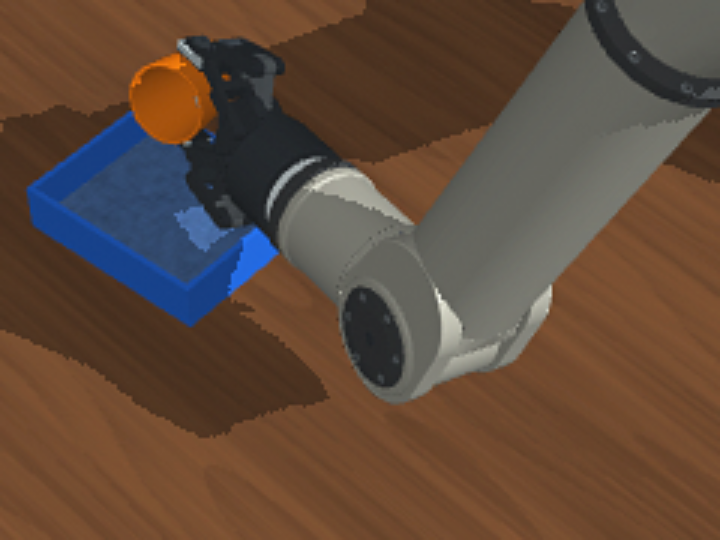

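Request:
{"method": "jog_arm", "body": {"rows": [{"xyz":[0,0,0],"delta_rot":[0,0,-6],"fingers":1},{"xyz":[0,0,0],"delta_rot":[0,0,-12],"fingers":1},{"xyz":[0,0,0],"delta_rot":[0,0,-18],"fingers":1},{"xyz":[0,0,0],"delta_rot":[0,0,-24],"fingers":1},{"xyz":[0,0,0],"delta_rot":[0,0,-30],"fingers":1}]}}

```text
clock: 7.8
tcp_pos: [0.4227, -0.3714, 0.126]
orientation: [0.015, -2.161, 1.938]
contact_force: [-0.9, 0.1, -2.0]
grip_width: 0.0554
```

Request:
{"method": "jog_arm", "body": {"rows": [{"xyz":[0,0,0],"delta_rot":[0,0,-6],"fingers":1},{"xyz":[0,0,0],"delta_rot":[0,0,-12],"fingers":1},{"xyz":[0,0,0],"delta_rot":[0,0,-18],"fingers":1},{"xyz":[0,0,0],"delta_rot":[0,0,-24],"fingers":1},{"xyz":[0,0,0],"delta_rot":[0,0,-30],"fingers":1}]}}

```text
clock: 8.22
tcp_pos: [0.4232, -0.3706, 0.1259]
orientation: [0.527, -1.905, 1.629]
contact_force: [-0.5, -0.6, -1.7]
grip_width: 0.0554
```

Request:
{"method": "jog_arm", "body": {"rows": [{"xyz":[0,0,0],"delta_rot":[0,0,-5],"fingers":1},{"xyz":[0,0,0],"delta_rot":[0,0,-10],"fingers":1},{"xyz":[0,0,0],"delta_rot":[0,0,-15],"fingers":1},{"xyz":[0,0,0],"delta_rot":[0,0,-15],"fingers":1},{"xyz":[0,0,0],"delta_rot":[0,0,-15],"fingers":1}]}}

```text
clock: 8.63
tcp_pos: [0.4234, -0.3701, 0.126]
orientation: [0.739, -1.756, 1.463]
contact_force: [0.4, -0.3, -0.9]
grip_width: 0.0555
```

Run:
```python
from h import *
show();print(pose()[1])
for n in("top","scene"): 
  im=imaging.grab_frame(n); im=im[220:420,320:580] if n=="top" else im[60:240,200:440]
  cv2.imwrite(f"pics/{n}8.png",cv2.resize(im,None,fx=3,fy=3))
```

```text
[ 0.4234 -0.3701  0.126 ] j [-0.35  0.97  0.39  2.15  1.24  1.19  1.12] F [ 0.4 -0.3 -0.9] w 0.0555 t 8.6333
[[-0.57391472 -0.80173085 -0.16688181]
 [ 0.01919721  0.19055649 -0.98148851]
 [ 0.81869003 -0.56649437 -0.09397217]]
```

View pics/top8.png

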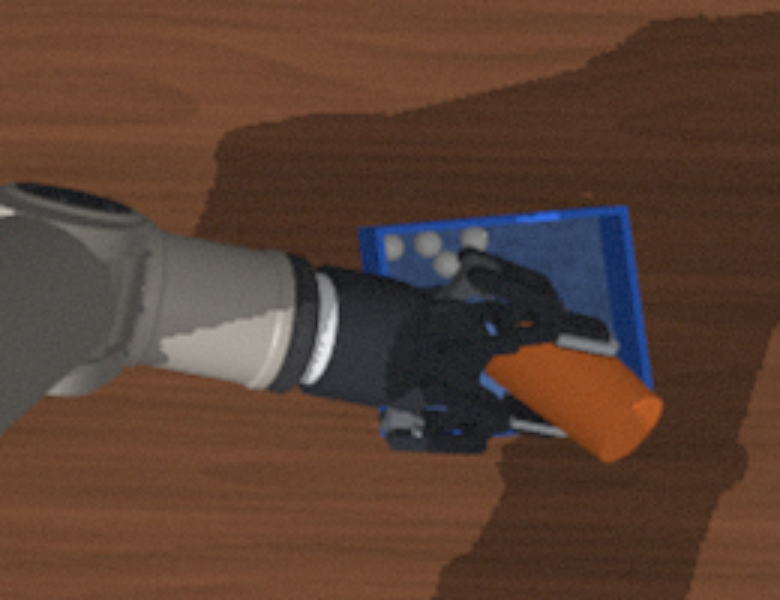

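View pics/scene8.png

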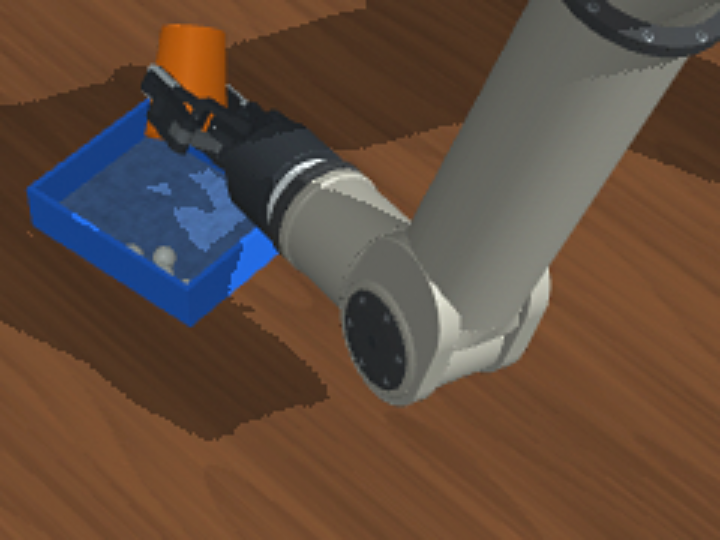

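All four balls show in the tray (top crop: (393,247), (428,243), (474,240), (446,263)). Rolling the cup back.

Request:
{"method": "jog_arm", "body": {"rows": [{"xyz":[0,0,0],"delta_rot":[0,0,7],"fingers":1},{"xyz":[0,0,0],"delta_rot":[0,0,14],"fingers":1},{"xyz":[0,0,0],"delta_rot":[0,0,21],"fingers":1},{"xyz":[0,0,0],"delta_rot":[0,0,28],"fingers":1},{"xyz":[0,0,0],"delta_rot":[0,0,35],"fingers":1}]}}

```text
clock: 9.15
tcp_pos: [0.4235, -0.3701, 0.1259]
orientation: [0.187, -2.091, 1.848]
contact_force: [-0.3, -0.7, -0.6]
grip_width: 0.0554
```

Request:
{"method": "jog_arm", "body": {"rows": [{"xyz":[0,0,0],"delta_rot":[0,0,7],"fingers":1},{"xyz":[0,0,0],"delta_rot":[0,0,14],"fingers":1},{"xyz":[0,0,0],"delta_rot":[0,0,21],"fingers":1},{"xyz":[0,0,0],"delta_rot":[0,0,28],"fingers":1},{"xyz":[0,0,0],"delta_rot":[0,0,35],"fingers":1}]}}

```text
clock: 9.57
tcp_pos: [0.4236, -0.3699, 0.1259]
orientation: [0.497, 2.218, -2.065]
contact_force: [0.1, 0.2, -1.3]
grip_width: 0.0554
```

Request:
{"method": "jog_arm", "body": {"rows": [{"xyz":[0,0,0],"delta_rot":[0,0,7],"fingers":1},{"xyz":[0,0,0],"delta_rot":[0,0,14],"fingers":1},{"xyz":[0,0,0],"delta_rot":[0,0,21],"fingers":1},{"xyz":[0,0,0],"delta_rot":[0,0,28],"fingers":1},{"xyz":[0,0,0],"delta_rot":[0,0,35],"fingers":1}]}}

```text
clock: 9.98
tcp_pos: [0.4238, -0.3697, 0.1258]
orientation: [1.025, 1.747, -1.723]
contact_force: [0.9, -0.2, -0.5]
grip_width: 0.0556
```

Run:
```python
from h import *
show()
T=Rt(-80,30); go(np.array([.4945,-.138,.132]),T)
im=imaging.grab_frame("top")[220:420,320:580];cv2.imwrite(f"pics/top9.png",cv2.resize(im,None,fx=3,fy=3))
```

```text
[ 0.4238 -0.3697  0.1258] j [-0.47  1.03  0.54  2.16  1.17  1.06 -0.7 ] F [ 0.9 -0.2 -0.5] w 0.0556 t 9.9833
xyz cm [ -0.67   3.46 -23.97]
rot deg [-26.2  16.9  31.9]
```

View pics/top9.png

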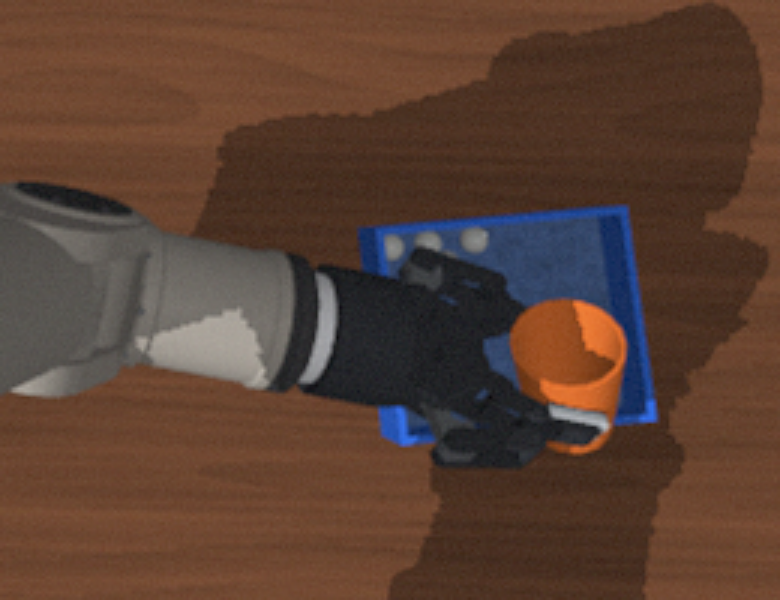

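Request:
{"method": "jog_arm", "body": {"rows": [{"xyz":[-0.1,0.3,-2],"delta_rot":[-3.5,2.3,4.3],"fingers":1},{"xyz":[-0.2,0.7,-5],"delta_rot":[-7,4.6,8.6],"fingers":1},{"xyz":[-0.3,1.2,-8],"delta_rot":[-10.5,6.9,12.9],"fingers":1},{"xyz":[-0.4,1.6,-11],"delta_rot":[-14,9.2,17.2],"fingers":1},{"xyz":[-0.5,2,-14],"delta_rot":[-17.5,11.3,21.3],"fingers":1}]}}

```text
clock: 10.45
tcp_pos: [0.4663, -0.2329, 0.1307]
orientation: [1.316, 1.727, -1.111]
contact_force: [-0.2, 0.1, -0.5]
grip_width: 0.0553
```

Run:
```python
from h import *
show()
T=Rt(-80,30); go(np.array([.4945,-.138,.115]),T)
```

```text
[ 0.4663 -0.2329  0.1307] j [-0.66  0.73  0.47  2.23  1.08  0.96 -0.96] F [-0.2  0.1 -0.5] w 0.0553 t 10.45
xyz cm [ 4.29  4.22 -8.01]
rot deg [-8.3  5.6 10. ]
```

Request:
{"method": "jog_arm", "body": {"rows": [{"xyz":[1,1.1,-2],"delta_rot":[-2.8,1.9,3.3],"fingers":1},{"xyz":[2.2,2.2,-4.2],"delta_rot":[-5.6,3.8,6.7],"fingers":1},{"xyz":[3.3,3.3,-6.2],"delta_rot":[-8.3,5.6,10],"fingers":1},{"xyz":[4.3,4.2,-8],"delta_rot":[-8.3,5.6,10],"fingers":1},{"xyz":[4.3,4.2,-8],"delta_rot":[-8.3,5.6,10],"fingers":1}]}}

```text
clock: 10.87
tcp_pos: [0.4966, -0.133, 0.114]
orientation: [1.416, 1.698, -0.813]
contact_force: [0.0, 0.9, -1.6]
grip_width: 0.0551
```

Run:
```python
from h import *
show()
T=Rt(-80,30); go(np.array([.4945,-.138,.037]),T)
for n in("top","scene"): 
  im=imaging.grab_frame(n); im=im[220:420,320:580] if n=="top" else im[100:240,240:440]
  cv2.imwrite(f"pics/{n}10.png",cv2.resize(im,None,fx=3,fy=3))
```

```text
[ 0.4966 -0.133   0.114 ] j [-0.78  0.68  0.41  2.22  1.02  0.93 -1.14] F [ 0.   0.9 -1.6] w 0.0551 t 10.8667
xyz cm [ 6.43 -0.3   4.26]
rot deg [ 0.4 -0.2  0.2]
```

View pics/scene10.png

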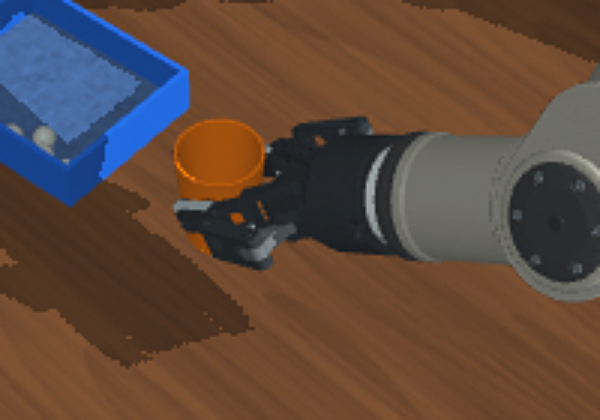

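View pics/top10.png

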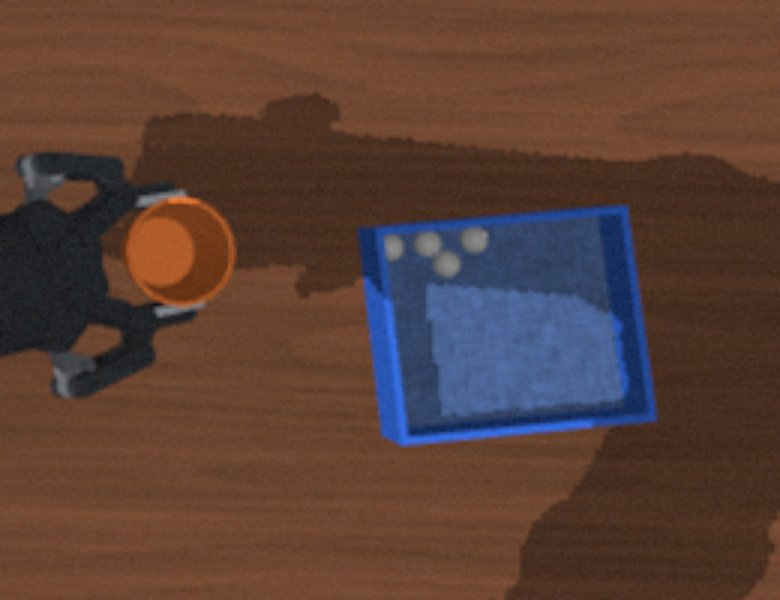

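Request:
{"method": "jog_arm", "body": {"rows": [{"xyz":[2,-0.1,1.2],"delta_rot":[0,0,0],"fingers":1},{"xyz":[4,-0.2,2.4],"delta_rot":[0,0,0],"fingers":1},{"xyz":[5.4,-0.2,3.4],"delta_rot":[0,0,0],"fingers":1},{"xyz":[6,-0.2,3.9],"delta_rot":[0,0,0],"fingers":1},{"xyz":[6.25,-0.2,4.05],"delta_rot":[0,0,0],"fingers":1}]}}

```text
clock: 11.38
tcp_pos: [0.4924, -0.1429, 0.0401]
orientation: [1.417, 1.693, -0.824]
contact_force: [-0.9, -0.0, -1.8]
grip_width: 0.055
```

Request:
{"method": "jog_arm", "body": {"rows": [{"xyz":[0,0,0],"delta_rot":[0,0,0],"fingers":1},{"xyz":[0,0,0],"delta_rot":[0,0,0],"fingers":1},{"xyz":[0,0,0],"delta_rot":[0,0,0],"fingers":1},{"xyz":[0,0,0],"delta_rot":[0,0,0],"fingers":1},{"xyz":[0,0,0],"delta_rot":[0,0,0],"fingers":1}]}}

```text
clock: 11.8
tcp_pos: [0.4927, -0.1428, 0.0407]
orientation: [1.417, 1.692, -0.823]
contact_force: [0.1, 0.4, -0.5]
grip_width: 0.0554
```

Run:
```python
from h import *
show()
T=Rt(-80,30); go(np.array([.4945,-.138,.037]),T)
```

```text
[ 0.4927 -0.1428  0.0407] j [-0.75  0.85  0.39  2.21  1.08  0.83 -1.29] F [ 0.1  0.4 -0.5] w 0.0554 t 11.8
xyz cm [ 0.54  0.26 -0.2 ]
rot deg [-0.1  0.1  0.1]
```

Request:
{"method": "jog_arm", "body": {"rows": [{"xyz":[0.1,0,0.06],"delta_rot":[0,0,0],"fingers":1},{"xyz":[0.2,0,0.1],"delta_rot":[0,0,0],"fingers":1},{"xyz":[0.3,0,0.17],"delta_rot":[0,0,0],"fingers":1},{"xyz":[0.32,0,0.18],"delta_rot":[0,0,0],"fingers":1},{"xyz":[0.34,0,0.2],"delta_rot":[0,0,0],"fingers":1}]}}

```text
clock: 12.22
tcp_pos: [0.4928, -0.143, 0.037]
orientation: [1.417, 1.691, -0.824]
contact_force: [-0.2, 1.2, 3.5]
grip_width: 0.0553
```

Run:
```python
from h import *
show()
```

```text
[ 0.4928 -0.143   0.037 ] j [-0.75  0.86  0.39  2.21  1.08  0.82 -1.3 ] F [-0.2  1.2  3.5] w 0.0553 t 12.2167
```

Contact at the expected height (+3.5 N). Release.

Request:
{"method": "jog_arm", "body": {"rows": [{"xyz":[0,0,0],"delta_rot":[0,0,0],"fingers":0.6},{"xyz":[0,0,0],"delta_rot":[0,0,0],"fingers":0.3},{"xyz":[0,0,0],"delta_rot":[0,0,0],"fingers":0},{"xyz":[0,0,0],"delta_rot":[0,0,0],"fingers":0},{"xyz":[0,0,0],"delta_rot":[0,0,0],"fingers":0}]}}

```text
clock: 12.63
tcp_pos: [0.4927, -0.1431, 0.0371]
orientation: [1.417, 1.691, -0.824]
contact_force: [-0.0, -0.9, 0.3]
grip_width: 0.0855
```

Run:
```python
from h import *
show()
for n in("top","scene"): 
  im=imaging.grab_frame(n); im=im[220:380,280:480] if n=="top" else im[100:240,240:440]
  cv2.imwrite(f"pics/{n}11.png",cv2.resize(im,None,fx=3,fy=3))
```

```text
[ 0.4927 -0.1431  0.0371] j [-0.75  0.86  0.39  2.21  1.08  0.82 -1.3 ] F [-0.  -0.9  0.3] w 0.0855 t 12.6333
```

View pics/top11.png

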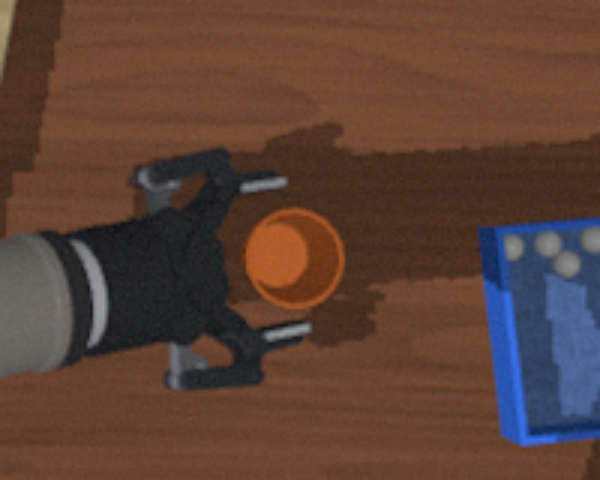

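View pics/scene11.png

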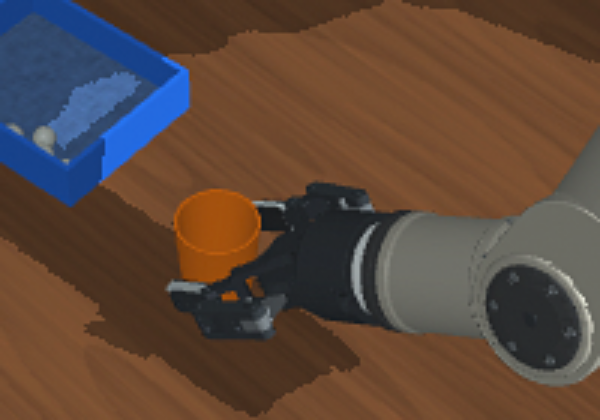

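Request:
{"method": "jog_arm", "body": {"rows": [{"xyz":[0,0,-2],"delta_rot":[0,0,0],"fingers":0},{"xyz":[0,0,-5],"delta_rot":[0,0,0],"fingers":0},{"xyz":[0,0,-8.5],"delta_rot":[0,0,0],"fingers":0},{"xyz":[-2,0,-12],"delta_rot":[0,0,0],"fingers":0},{"xyz":[-5,0,-14],"delta_rot":[0,0,0],"fingers":0}]}}

```text
clock: 13.15
tcp_pos: [0.4766, -0.0432, 0.1499]
orientation: [1.412, 1.698, -0.821]
contact_force: [1.0, 0.8, 1.6]
grip_width: 0.0858
```

Run:
```python
from h import *
show()
T=Rt(171.4,90); 
print(T)
go([.42,.10,.30],T)
for n in("top","scene"):
  im=imaging.grab_frame(n); cv2.imwrite(f"pics/{n}12.png",im)
```

```text
[ 0.4766 -0.0432  0.1499] j [-0.9   0.59  0.33  2.17  0.86  1.12 -1.08] F [1.  0.8 1.6] w 0.0858 t 13.15
[[ 9.88756381e-01 -1.49535343e-01 -6.05438669e-17]
 [-1.49535343e-01 -9.88756381e-01  9.15639899e-18]
 [-6.12323400e-17  0.00000000e+00 -1.00000000e+00]]
xyz cm [ -5.44  -3.06 -20.57]
rot deg [56.2 40.4 97.7]
```

View pics/top12.png

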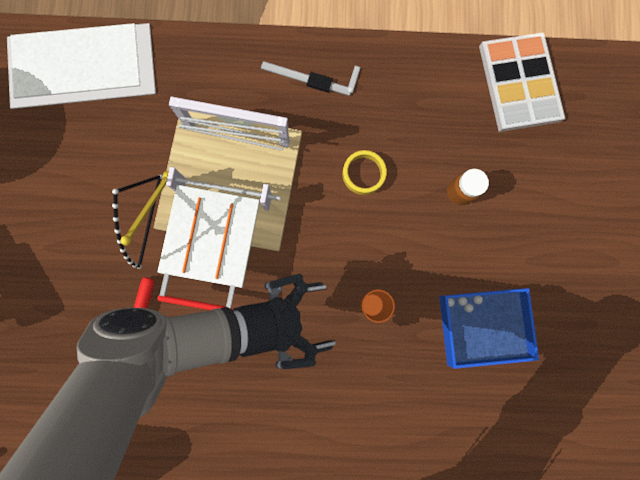

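View pics/scene12.png

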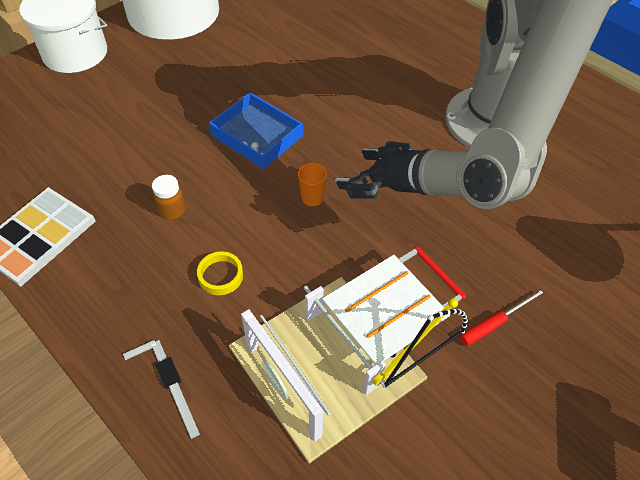

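Cup stands upright and empty at top (378,306); the four balls are in the tray (451–478, 300–308); the bystanders are unmoved. Now turn the tool down for the bar.

Run:
```python
from h import *
np.set_printoptions(precision=4,suppress=True)
T=Rt(-98.6,90);print(T)
go([.44,.12,.28],T)
m={}
for q in ("panel_bar","panel_hinge","pointer_tip"):
    for n in("scene","top"):
        m[q,n]=[(d['conf'],np.round(d['position'],1)) for d in imaging.tip_of(n,q)[:2]];print(q,n,m[q,n])
im=cv2.imread("pics/top12.png")[90:330,90:330];cv2.imwrite("pics/tp.png",cv2.resize(im,None,fx=2.5,fy=2.5,interpolation=cv2.INTER_CUBIC))
im=cv2.imread("pics/scene12.png")[235:400,290:490];cv2.imwrite("pics/sp.png",cv2.resize(im,None,fx=3.5,fy=3.5,interpolation=cv2.INTER_CUBIC))
```

```text
[[ 0.1495  0.9888 -0.    ]
 [ 0.9888 -0.1495 -0.    ]
 [-0.      0.     -1.    ]]
xyz cm [ -2.45  -0.79 -21.07]
rot deg [10.  59.4 16.8]
panel_bar scene [(0.85, array([437.8, 268.9]))]
panel_bar top [(0.63, array([195.5, 302.6]))]
panel_hinge scene [(0.85, array([342.9, 334.8]))]
panel_hinge top [(0.63, array([220.7, 185. ]))]
pointer_tip scene [(0.74, array([451.7, 300.9]))]
pointer_tip top [(0.89, array([127.5, 238.9]))]
```

View pics/tp.png

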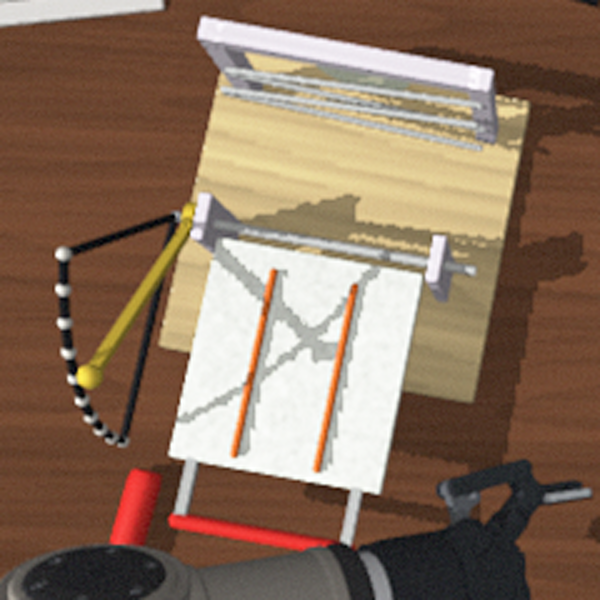

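View pics/sp.png

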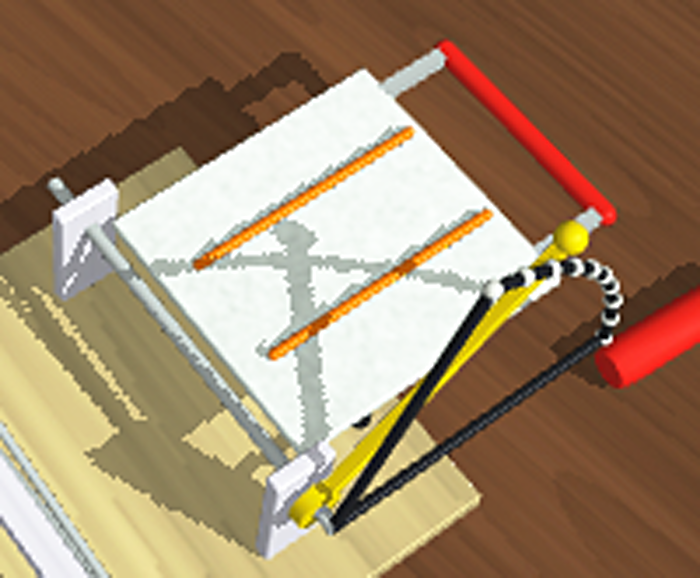

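```bash
cat > fit.py <<'E'
from h import *
def X(p,rad,lat,up,a):
    hx,hy,yaw=p; ex=np.array([np.cos(yaw),np.sin(yaw),0]);ey=np.array([-np.sin(yaw),np.cos(yaw),0]);ez=np.array([0,0,1.])
    d=-np.cos(a)*ex+np.sin(a)*ez; u=np.cos(a)*ez+np.sin(a)*ex
    return np.array([hx,hy,.075])+rad*d+lat*ey+up*u
ft=lambda p:(p[0]/2.5+90-.3,p[1]/2.5+90-.3); fs=lambda p:(p[0]/3.5+290-.36,p[1]/3.5+235-.36)
E
cat > f1.py <<'E'
from fit import *
np.set_printoptions(precision=4,suppress=True)
obs=[("top",ft(p),rad,lat) for p,rad,lat in(((225,238),.01,.08),((421,275),.01,-.08),((383,493),.18,-.08),((170,455),.18,.08))]
obs+=[("scene",fs(p),rad,lat) for p,rad,lat in(((368,70),.18,-.08),((533,243),.18,.08),((115,218),.01,-.08))]
tips=[("top",ft((89,376))),("scene",fs((571,238)))]
for use in(("top","scene"),("top",),("scene",)):
    def res(q,full=False):
        e=[proj(n,X(q[:3],rad,lat,.004,0))-p for n,p,rad,lat in obs if n in use]
        e+=[proj(n,X(q[:3],.18,.102,0,q[3]))-p for n,p in tips if n in use]
        return np.array(e).ravel()
    s=least_squares(res,[.705,.178,-.15,.67]);print(use,s.x,"rms",np.sqrt(np.mean(s.fun**2)),"bar",X(s.x[:3],.225,0,0,0),"bar@a",X(s.x[:3],.225,0,0,s.x[3]))
    if len(use)==2: print(s.fun.reshape(-1,2))
E
python3 f1.py
```

```text
('top', 'scene') [ 0.705   0.1764 -0.142   0.7147] rms 3.0382062630212348 bar [0.4823 0.2083 0.075 ] bar@a [0.5368 0.2005 0.2225]
[[-1.9528 -0.5313]
 [ 2.663  -0.901 ]
 [ 1.0545  0.2245]
 [ 1.0748  0.8753]
 [-1.9959 -2.5614]
 [ 8.3328  7.619 ]
 [-1.4655 -0.0121]
 [ 2.4465 -0.0539]
 [-0.68   -2.1077]]
('top',) [ 0.7045  0.1774 -0.1524  0.7106] rms 1.151677540030956 bar [0.4821 0.2115 0.075 ] bar@a [0.536  0.2033 0.2218]
('scene',) [ 0.7057  0.1712 -0.1452  0.5739] rms 3.975846967297281 bar [0.483  0.2038 0.075 ] bar@a [0.5187 0.1986 0.1971]
```

Request:
{"method": "jog_arm", "body": {"rows": [{"xyz":[-0.6,-0.1,-3],"delta_rot":[1,6,1.7],"fingers":0},{"xyz":[-1.2,-0.2,-6.5],"delta_rot":[2,12,3.4],"fingers":0},{"xyz":[-1.8,-0.4,-10],"delta_rot":[3,18,5],"fingers":0.2},{"xyz":[-2.2,-0.6,-13],"delta_rot":[4.2,25,7],"fingers":0.4},{"xyz":[-2.4,-0.8,-16],"delta_rot":[5.4,32,9],"fingers":0.6}]}}

```text
clock: 13.97
tcp_pos: [0.4463, 0.0767, 0.2505]
orientation: [1.943, 1.924, -0.449]
contact_force: [1.4, -1.0, -0.7]
grip_width: 0.0515
```

```bash
sed -i 's/,((533,243),.18,.08)//' f1.py; python3 f1.py
python3 - <<'E'
from h import *
show()
T=Rt(-98.6,90)
go([.482,.2105,.17],T)
E
```

```text
('top', 'scene') [ 0.7049  0.1775 -0.1562  0.7056] rms 1.0383672080084625 bar [0.4826 0.2125 0.075 ] bar@a [0.5357 0.2041 0.2209]
[[-2.474  -1.0824]
 [ 1.9064 -0.3015]
 [-1.0063  0.6313]
 [-0.7453  0.071 ]
 [-0.225  -1.6442]
 [-0.4555  0.0641]
 [ 0.9355 -0.3613]
 [ 0.4036 -0.3573]]
('top',) [ 0.7045  0.1774 -0.1524  0.7106] rms 1.151677540030956 bar [0.4821 0.2115 0.075 ] bar@a [0.536  0.2033 0.2218]
('scene',) [ 0.7054  0.1784 -0.1599  0.7237] rms 0.5183606408161501 bar [0.4833 0.2142 0.075 ] bar@a [0.539  0.2052 0.224 ]
[0.4463 0.0767 0.2505] j [-0.84  0.2   0.26  2.02  0.4   1.21 -0.78] F [ 1.4 -1.  -0.7] w 0.0515 t 13.9667
xyz cm [15.65  3.27  0.91]
rot deg [ 4.1 27.9  7.9]
```

Request:
{"method": "jog_arm", "body": {"rows": [{"xyz":[2,0.5,-0.5],"delta_rot":[0.8,5.6,1.6],"fingers":0.6},{"xyz":[5.5,1.2,-0.5],"delta_rot":[1.6,11.2,3.2],"fingers":0.6},{"xyz":[9,2,0],"delta_rot":[2.4,16.8,4.8],"fingers":0.6},{"xyz":[12.5,2.7,0.4],"delta_rot":[3.3,22.4,6.4],"fingers":0.6},{"xyz":[15.6,3.3,0.9],"delta_rot":[4.1,27.9,8],"fingers":0.6}]}}

```text
clock: 14.38
tcp_pos: [0.4831, 0.2116, 0.169]
orientation: [-2.384, -2.043, -0.006]
contact_force: [-1.0, 0.7, -0.2]
grip_width: 0.0342
```

Run:
```python
from h import *
show()
T=Rt(-98.9,90)
go([.4826,.2123,.14],T)
```

```text
[0.4831 0.2116 0.169 ] j [-0.69  0.31  0.19  1.98 -0.08  0.85 -0.61] F [-1.   0.7 -0.2] w 0.0342 t 14.3833
xyz cm [ 0.05 -0.06  2.9 ]
rot deg [ 0.  -0.2  0.1]
```

Run:
```python
from h import *
for n in("top","scene"):
  im=imaging.grab_frame(n); im=im[200:360,110:330] if n=="top" else im[170:340,340:540]
  cv2.imwrite(f"pics/{n}13.png",cv2.resize(im,None,fx=3.5,fy=3.5))
```

```text
(no output)
```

View pics/top13.png

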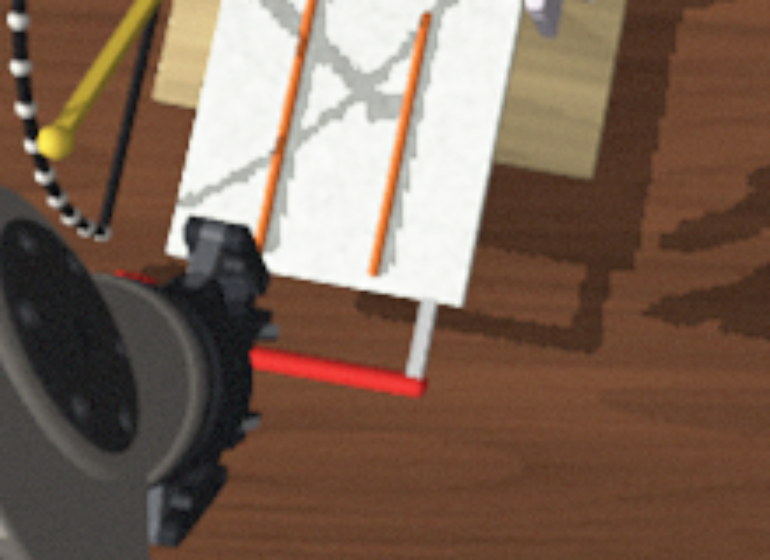

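View pics/scene13.png

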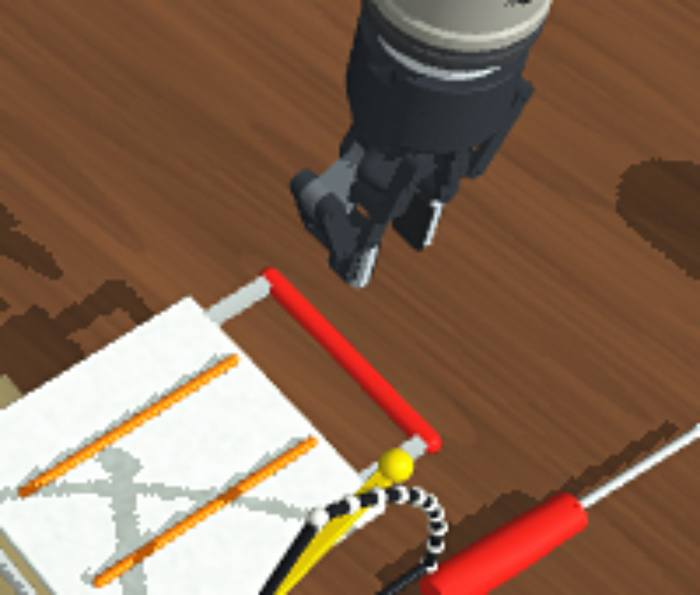

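Request:
{"method": "jog_arm", "body": {"rows": [{"xyz":[0,0,2],"delta_rot":[0,0,0],"fingers":0.6},{"xyz":[0,-0.05,4.5],"delta_rot":[0,0,0],"fingers":0.6},{"xyz":[0,-0.05,6.5],"delta_rot":[0,0,0],"fingers":0.6},{"xyz":[0,-0.05,7.5],"delta_rot":[0,0,0],"fingers":0.6},{"xyz":[0,-0.05,8],"delta_rot":[0,0,0],"fingers":0.6}]}}

```text
clock: 14.9
tcp_pos: [0.4792, 0.2077, 0.0853]
orientation: [-2.385, -2.044, 0.014]
contact_force: [0.8, -0.3, -0.8]
grip_width: 0.0342
```

Run:
```python
from h import *
show()
T=Rt(-98.9,90)
go([.4826,.2123,.059],T)
for n in("top","scene"):
  im=imaging.grab_frame(n); im=im[200:360,110:330] if n=="top" else im[170:340,340:540]
  cv2.imwrite(f"pics/{n}14.png",cv2.resize(im,None,fx=3.5,fy=3.5))
```

```text
[0.4792 0.2077 0.0853] j [-0.67  0.43  0.17  2.04 -0.11  0.68 -0.58] F [ 0.8 -0.3 -0.8] w 0.0342 t 14.9
xyz cm [0.52 0.28 2.63]
rot deg [-0.4  0.3  0.1]
```

View pics/scene14.png

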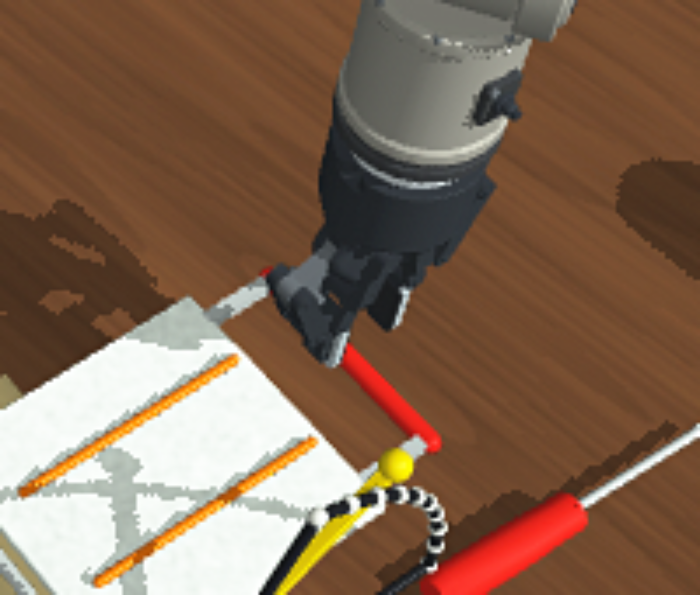

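View pics/top14.png

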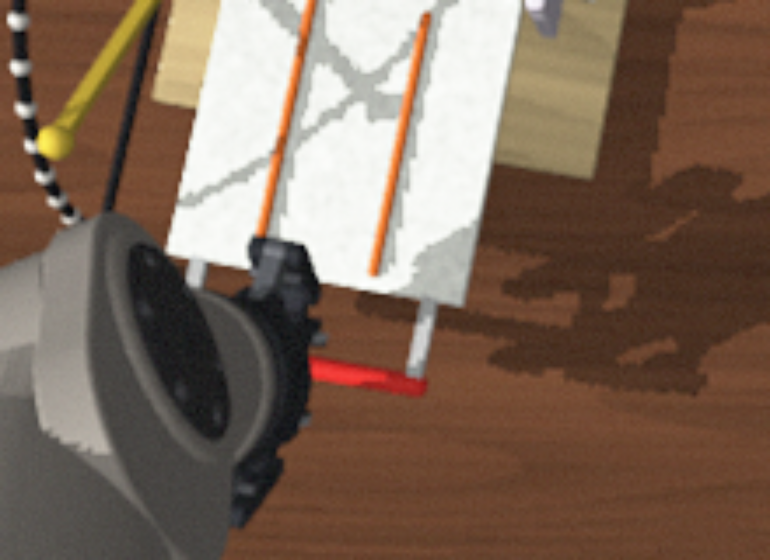

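Request:
{"method": "jog_arm", "body": {"rows": [{"xyz":[0.5,0.28,0.2],"delta_rot":[-0.4,0.3,0],"fingers":0.6},{"xyz":[0.5,0.3,0.8],"delta_rot":[-0.4,0.3,0],"fingers":0.6},{"xyz":[0.5,0.35,1.5],"delta_rot":[-0.4,0.3,0],"fingers":0.6},{"xyz":[0.5,0.35,2.2],"delta_rot":[-0.4,0.3,0],"fingers":0.6},{"xyz":[0.5,0.3,2.6],"delta_rot":[-0.4,0.3,0],"fingers":0.6}]}}

```text
clock: 15.42
tcp_pos: [0.4834, 0.2126, 0.0597]
orientation: [2.385, 2.043, 0.002]
contact_force: [0.4, 0.4, -0.4]
grip_width: 0.0343
```

Run:
```python
from h import *
show()
T=Rt(-98.9,90)
go([.4826,.2123,.059],T)
for n in("scene",):
  im=imaging.grab_frame(n); im=im[200:340,360:520]
  cv2.imwrite(f"pics/{n}15.png",cv2.resize(im,None,fx=4,fy=4))
```

```text
[0.4834 0.2126 0.0597] j [-0.66  0.48  0.16  2.05 -0.13  0.62 -0.57] F [ 0.4  0.4 -0.4] w 0.0343 t 15.4167
xyz cm [-0.04 -0.08  0.07]
rot deg [ 0.1 -0.   0.1]
```

View pics/scene15.png

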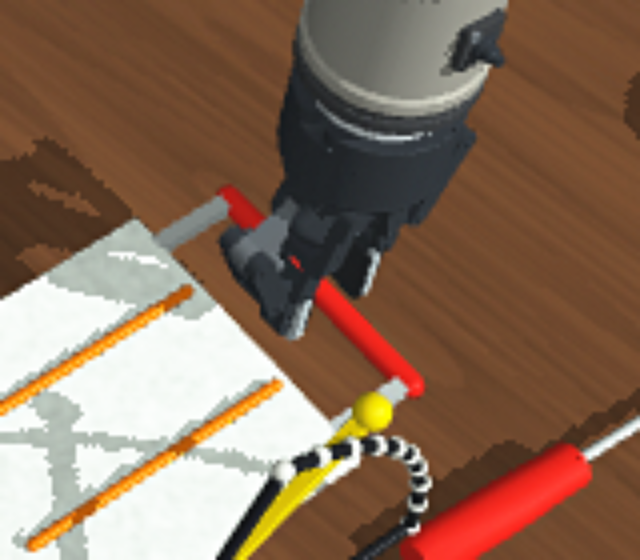

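Bar passes between the fingers, no contact. Close.

Request:
{"method": "jog_arm", "body": {"rows": [{"xyz":[0,0,0],"delta_rot":[0,0,0],"fingers":0.75},{"xyz":[0,0,0],"delta_rot":[0,0,0],"fingers":0.85},{"xyz":[0,0,0],"delta_rot":[0,0,0],"fingers":1},{"xyz":[0,0,0],"delta_rot":[0,0,0],"fingers":1},{"xyz":[0,0,0],"delta_rot":[0,0,0],"fingers":1}], "grip_force": 60}}

```text
clock: 15.88
tcp_pos: [0.4844, 0.2119, 0.0596]
orientation: [2.385, 2.041, 0.004]
contact_force: [5.4, -3.4, -1.8]
grip_width: 0.0098
```

Run:
```python
from h import *
show();print(pose()[1])
```

```text
[0.4844 0.2119 0.0596] j [-0.66  0.48  0.16  2.05 -0.12  0.62 -0.57] F [ 5.4 -3.4 -1.8] w 0.0098 t 15.8833
[[ 1.54391615e-01  9.88004317e-01  3.27103829e-03]
 [ 9.88009648e-01 -1.54392116e-01 -1.00527288e-04]
 [ 4.05701127e-04  3.24733796e-03 -9.99994645e-01]]
```

Request:
{"method": "jog_arm", "body": {"rows": [{"xyz":[0,0,-0.6],"delta_rot":[0,0,0],"fingers":1},{"xyz":[0,0.07,-1.8],"delta_rot":[0,0,0],"fingers":1},{"xyz":[0,0.22,-3.1],"delta_rot":[0,0,0],"fingers":1},{"xyz":[0,0.45,-4.5],"delta_rot":[0,0,0],"fingers":1},{"xyz":[0,0.7,-5.6],"delta_rot":[0,0,0],"fingers":1}]}}

```text
clock: 16.3
tcp_pos: [0.4915, 0.2108, 0.1167]
orientation: [2.385, 2.041, 0.005]
contact_force: [6.0, 0.1, -5.9]
grip_width: 0.0099
```

```bash
cat >> fit.py <<'E'
P0=np.array([.4844,.2119,.0596]);EX=np.array([np.cos(.155),-np.sin(.155),0])
def ang():
    P,M,o=pose();d=P-P0;return np.arctan2(.0+d[2],.225-d@EX), np.hypot(d[2],.225-d@EX)
def arc(a):
    go(P0+.225*(1-np.cos(a))*EX+np.array([0,0,.225*np.sin(a)]))
E
python3 - <<'E'
from fit import *
show();print(ang())
for a in(.35,.45,.5,.55,.65): arc(a)
for n in("scene",):
  im=imaging.grab_frame(n); im=im[180:380,320:520]
  cv2.imwrite(f"pics/{n}16.png",cv2.resize(im,None,fx=3,fy=3))
E
```

```text
[0.4915 0.2108 0.1167] j [-0.67  0.39  0.18  2.01 -0.1   0.75 -0.58] F [ 6.   0.1 -5.9] w 0.0099 t 16.3
(np.float64(0.25639376211050574), np.float64(0.22521777897346779))
xyz cm [ 0.    0.66 -2.  ]
xyz cm [ 0.    1.54 -4.07]
xyz cm [ 0.    2.06 -5.07]
xyz cm [ 0.01  2.63 -6.04]
xyz cm [ 0.01  3.9  -7.89]
```

View pics/scene16.png

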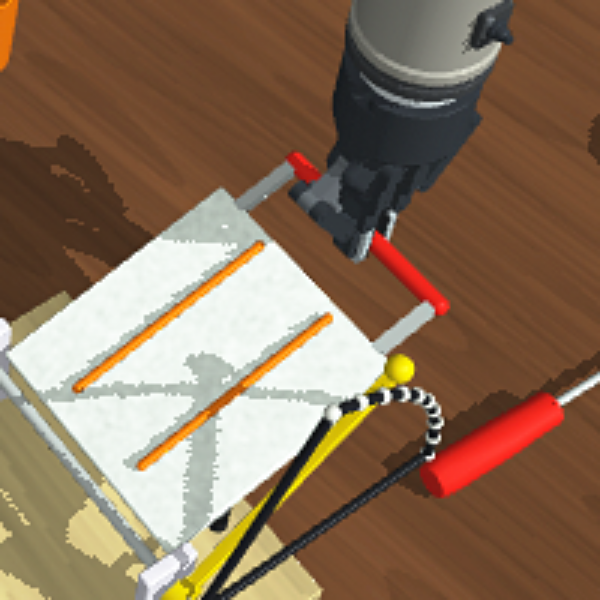

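Request:
{"method": "jog_arm", "body": {"rows": [{"xyz":[0,0.35,-1.15],"delta_rot":[0,0,0],"fingers":1},{"xyz":[0,0.82,-2.4],"delta_rot":[0,0,0],"fingers":1},{"xyz":[0,1.35,-3.65],"delta_rot":[0,0,0],"fingers":1},{"xyz":[0,1.95,-4.87],"delta_rot":[0,0,0],"fingers":1},{"xyz":[0,2.63,-6.04],"delta_rot":[0,0,0],"fingers":1}]}}

```text
clock: 16.77
tcp_pos: [0.5167, 0.2069, 0.1787]
orientation: [2.386, 2.042, 0.004]
contact_force: [2.1, 0.8, -5.1]
grip_width: 0.01
```

Run:
```python
from fit import *
show();print(ang())
for a in(.59,.63,.66,.69,.705): arc(a)
```

```text
[0.5167 0.2069 0.1787] j [-0.66  0.34  0.2   1.91 -0.09  0.9  -0.57] F [ 2.1  0.8 -5.1] w 0.01 t 16.7667
(np.float64(0.5546743084415343), np.float64(0.22621463111438966))
xyz cm [-0.    0.54 -0.6 ]
xyz cm [-0.    1.05 -1.34]
xyz cm [-0.    1.46 -1.88]
xyz cm [-0.    1.88 -2.4 ]
xyz cm [-0.    2.1  -2.66]
```

Request:
{"method": "jog_arm", "body": {"rows": [{"xyz":[0,0.5,-0.6],"delta_rot":[0,0,0],"fingers":1},{"xyz":[0,1.05,-1.34],"delta_rot":[0,0,0],"fingers":1},{"xyz":[0,1.46,-1.88],"delta_rot":[0,0,0],"fingers":1},{"xyz":[0,1.88,-2.4],"delta_rot":[0,0,0],"fingers":1},{"xyz":[0,1.88,-2.4],"delta_rot":[0,0,0],"fingers":1}]}}

```text
clock: 17.18
tcp_pos: [0.5331, 0.2045, 0.2028]
orientation: [-2.384, -2.042, 0.003]
contact_force: [-7.7, 0.2, 1.3]
grip_width: 0.0098
```

Run:
```python
from fit import *
show();print(ang())
for n in("top","scene"):
  im=imaging.grab_frame(n); cv2.imwrite(f"pics/{n}17f.png",im); im=im[140:320,100:280] if n=="top" else im[210:390,310:490]
  cv2.imwrite(f"pics/{n}17.png",cv2.resize(im,None,fx=3.3,fy=3.3,interpolation=cv2.INTER_CUBIC))
```

```text
[0.5331 0.2045 0.2028] j [-0.64  0.34  0.21  1.85 -0.09  0.96 -0.55] F [-7.7  0.2  1.3] w 0.0098 t 17.1833
(np.float64(0.6835996332211587), np.float64(0.2267279031264101))
```

View pics/scene17.png

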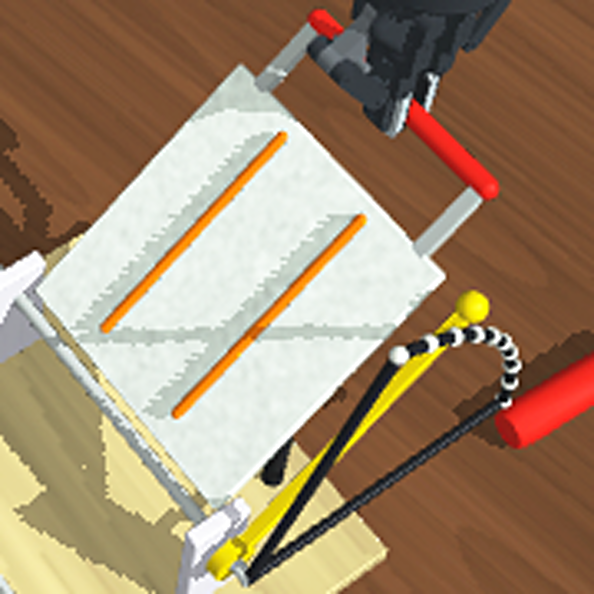

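View pics/top17.png

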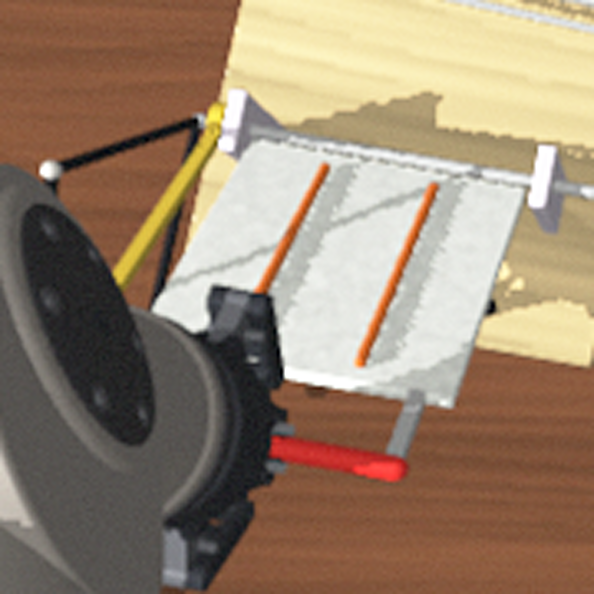

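```bash
cat > f2.py <<'E'
from fit import *
np.set_printoptions(precision=4,suppress=True)
gs=lambda p:(p[0]/3.3+310-.35,p[1]/3.3+210-.35); gt=lambda p:(p[0]/3.3+100-.35,p[1]/3.3+140-.35)
flat=[("top",ft(p),rad,lat) for p,rad,lat in(((225,238),.01,.08),((421,275),.01,-.08),((383,493),.18,-.08),((170,455),.18,.08))]
flat+=[("scene",fs(p),rad,lat) for p,rad,lat in(((368,70),.18,-.08),((115,218),.01,-.08))]
up=[("scene",gs(p),rad,lat) for p,rad,lat in(((245,67),.18,-.08),((445,272),.18,.08),((207,500),.01,.08))]
up+=[("top",gt(p),rad,lat) for p,rad,lat in(((455,405),.18,-.08),((523,188),.01,-.08))]
tips=[("top",ft((89,376))),("scene",fs((571,238))),("scene",gs((471,306)))]
for use in(("top","scene"),("top",),("scene",)):
  for h in(.004,):
    def res(q):
        e=[proj(n,X(q[:3],rad,lat,h,0))-p for n,p,rad,lat in flat if n in use]
        e+=[proj(n,X(q[:3],rad,lat,h,q[4]))-p for n,p,rad,lat in up if n in use]
        e+=[proj(n,X(q[:3],.18,.102,0,q[3]))-p for n,p in tips if n in use]
        return np.array(e).ravel()
    s=least_squares(res,[.705,.178,-.15,.67,.68],loss='soft_l1');print(use,h,"fit",s.x,"rms",np.sqrt(np.mean(s.fun**2)))
    if len(use)==2: print(s.fun.reshape(-1,2))
E
python3 f2.py
```

```text
('top', 'scene') 0.004 fit [ 0.705   0.177  -0.1581  0.7051  0.6555] rms 1.186836390964205
[[-2.1966 -1.1857]
 [ 2.1474 -0.2522]
 [-0.9294  0.6496]
 [-0.631  -0.0714]
 [-0.2706 -1.6977]
 [-0.601  -0.1206]
 [-0.4865 -1.7649]
 [ 0.3193  0.7524]
 [ 2.1015  2.7702]
 [-0.078   0.2236]
 [ 2.3069 -0.0469]
 [ 1.134  -0.4943]
 [ 0.172  -0.3502]
 [ 0.5776 -0.0875]]
('top',) 0.004 fit [ 0.7044  0.1793 -0.1427  0.7184  0.6552] rms 1.1380768052097088
('scene',) 0.004 fit [ 0.7052  0.1752 -0.1676  0.6933  0.6417] rms 1.0614855969499866
```

```bash
cat > f3.py <<'E'
from fit import *
exec(open('f2.py').read().split("for use")[0])
# bar end caps centre
bf=[("scene",fs((449,50)),-1),("scene",fs((604,213)),1),("top",ft((176,521)),1)]
bu=[("scene",gs((324,21)),-1),("scene",gs((486,186)),1),("top",gt((400,468)),-1)]
for h in(0,.004,.008):
    def res(q):
        hh=q[7] if h is None else h
        e=[proj(n,X(q[:3],rad,lat,hh,0))-p for n,p,rad,lat in flat]
        e+=[proj(n,X(q[:3],rad,lat,hh,q[4]))-p for n,p,rad,lat in up]
        e+=[proj(n,X(q[:3],.18,.102,0,q[3]))-p for n,p in tips]
        e+=[proj(n,X(q[:3],.225,s*q[5],0,0))-p for n,p,s in bf]
        e+=[proj(n,X(q[:3],.225,s*q[5],0,q[6]))-p for n,p,s in bu]
        return np.array(e).ravel()
    s=least_squares(res,[.705,.178,-.15,.67,.68,.06,.68],loss='soft_l1');print(h,"hx hy yaw ptr board L bar",s.x,"cost",s.cost)
    print(s.fun.reshape(-1,2)[-6:])
E
python3 f3.py
```

```text
0 hx hy yaw ptr board L bar [ 0.7051  0.177  -0.1582  0.704   0.6769  0.0634  0.6735] cost 14.662764597060487
[[-0.1154  0.1145]
 [ 0.6193  0.1178]
 [ 0.9908 -0.8773]
 [-0.8038 -0.4542]
 [ 0.2692  0.0919]
 [-1.3546  0.3661]]
0.004 hx hy yaw ptr board L bar [ 0.705   0.177  -0.1577  0.7052  0.6551  0.0634  0.6739] cost 14.49668007262927
[[-0.1196  0.0574]
 [ 0.6507  0.0474]
 [ 1.0138 -0.7894]
 [-0.8185 -0.5166]
 [ 0.2982  0.0187]
 [-1.3155  0.3891]]
0.008 hx hy yaw ptr board L bar [ 0.7049  0.1771 -0.157   0.7067  0.6337  0.0634  0.6744] cost 17.859645355795156
[[-0.1202  0.0075]
 [ 0.6915 -0.0188]
 [ 1.027  -0.6987]
 [-0.8299 -0.5706]
 [ 0.3378 -0.0487]
 [-1.2899  0.4016]]
```

Run:
```python
from fit import *
show();print(ang())
P,M,o=pose()
a0=.679; a=.705
d=.225*((np.cos(a0)-np.cos(a))*EX+np.array([0,0,np.sin(a)-np.sin(a0)])); print(100*M.T@d)
```

```text
[0.5324 0.2045 0.202 ] j [-0.64  0.34  0.21  1.85 -0.09  0.96 -0.55] F [-7.6  1.1  1. ] w 0.0097 t 17.2833
(np.float64(0.6790784339847695), np.float64(0.22673171021963687))
[-0.0005244   0.37171723 -0.45169874]
```

Request:
{"method": "jog_arm", "body": {"rows": [{"xyz":[0,0.13,-0.15],"delta_rot":[0,0,0],"fingers":1},{"xyz":[0,0.25,-0.3],"delta_rot":[0,0,0],"fingers":1},{"xyz":[0,0.37,-0.45],"delta_rot":[0,0,0],"fingers":1},{"xyz":[0,0.37,-0.45],"delta_rot":[0,0,0],"fingers":1},{"xyz":[0,0.37,-0.45],"delta_rot":[0,0,0],"fingers":1}]}}

```text
clock: 17.7
tcp_pos: [0.5359, 0.204, 0.2068]
orientation: [-2.383, -2.042, 0.004]
contact_force: [-3.3, 0.0, 0.8]
grip_width: 0.0096
```

Run:
```python
from fit import *
show();print(ang())
for n in("top","scene"):
  im=imaging.grab_frame(n); cv2.imwrite(f"pics/{n}18f.png",im); im=im[140:320,100:280] if n=="top" else im[210:390,310:490]
  cv2.imwrite(f"pics/{n}18.png",cv2.resize(im,None,fx=3.3,fy=3.3,interpolation=cv2.INTER_CUBIC))
for q in("panel_bar","pointer_tip"):
  for n in("scene","top"): print(q,n,[(d['conf'],d['position']) for d in imaging.tip_of(n,q)[:2]])
im=imaging.grab_frame("scene")[210:390,310:490].copy()
f=4.4; im=cv2.resize(im,None,fx=f,fy=f,interpolation=cv2.INTER_CUBIC)
p=(.705,.177,-.158)
def L(A,B,c):
    A,B=[tuple(np.round(((proj("scene",v)-[310,210])+.5)*f).astype(int)) for v in(A,B)]; cv2.line(im,A,B,c,1)
a=.705
for h,c in((0,(255,0,0)),(.004,(0,160,0))):
    for l in(.08,-.08): L(X(p,.01,l,h,a),X(p,.18,l,h,a),c)
    L(X(p,.18,-.08,h,a),X(p,.18,.08,h,a),c)
L(X(p,.225,-.063,0,a),X(p,.225,.063,0,a),(255,0,255)); L(X(p,0,.102,0,a),X(p,.18,.102,0,a),(0,0,255))
cv2.imwrite("pics/ov18.png",im[:600,:])
```

```text
[0.5359 0.204  0.2068] j [-0.64  0.34  0.21  1.84 -0.09  0.98 -0.54] F [-3.3  0.   0.8] w 0.0096 t 17.7
(np.float64(0.705310912908321), np.float64(0.22705899761118842))
panel_bar scene [(0.82, [430.7, 241.4])]
panel_bar top [(0.93, [178.0, 270.0]), (0.48, [464.1, 300.6])]
pointer_tip scene [(0.7, [454.1, 303.5])]
pointer_tip top []
```

View pics/ov18.png

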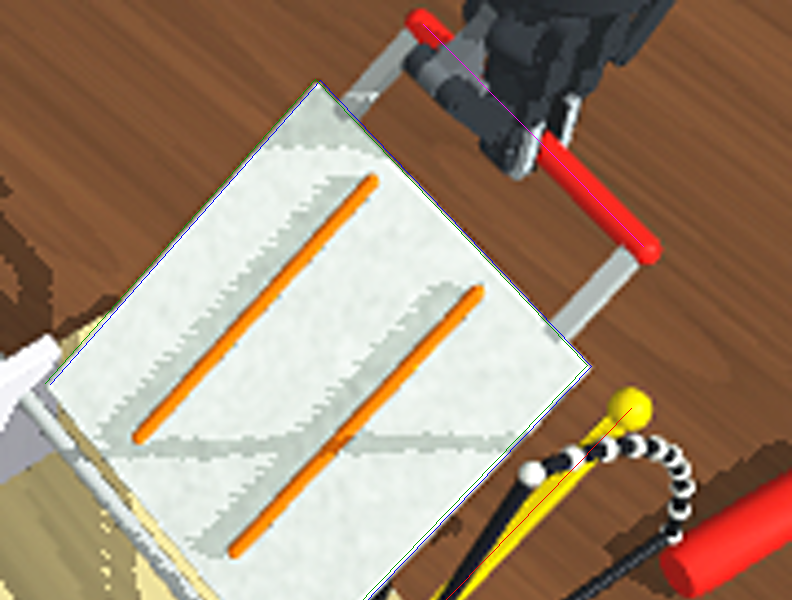

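View pics/scene18.png

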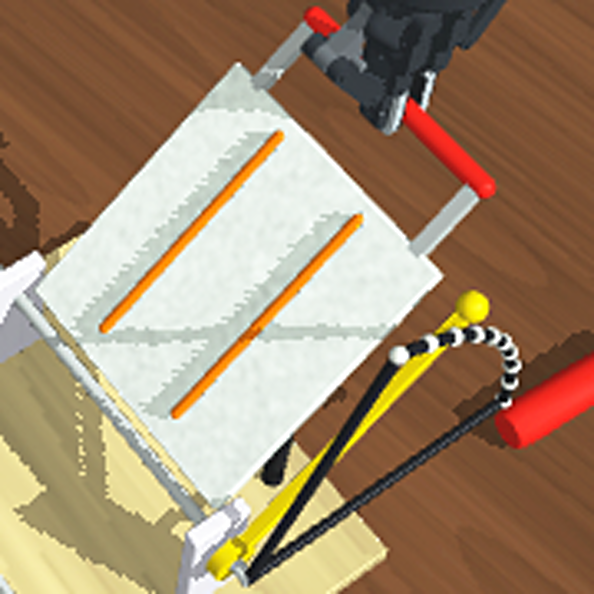

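View pics/top18.png

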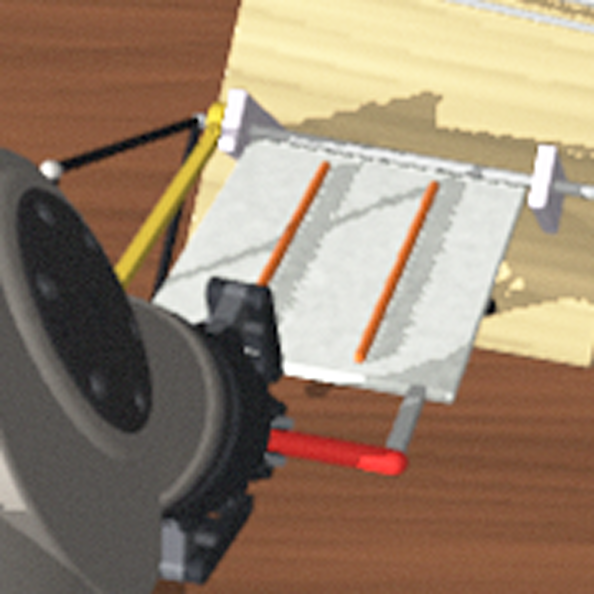

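```bash
cat > f4.py <<'E'
from fit import *
np.set_printoptions(precision=4,suppress=True)
# colour centroids
def ball(f,n,guess,rr=7):
    im=cv2.imread(f).astype(int);H=cv2.cvtColor(im.astype(np.uint8),cv2.COLOR_BGR2HSV)
    m=((H[...,0]>22)&(H[...,0]<34)&(H[...,1]>150)&(H[...,2]>110)).astype(np.uint8)
    m[:, :]*= (cv2.circle(np.zeros_like(m),tuple(int(round(v)) for v in guess),rr,1,-1))
    m=cv2.morphologyEx(m,cv2.MORPH_OPEN,cv2.getStructuringElement(cv2.MORPH_ELLIPSE,(5,5)))
    ys,xs=np.nonzero(m);(c,rad)=cv2.minEnclosingCircle(np.stack([xs,ys],1).astype(np.float32));return c,rad,len(xs),(xs.mean(),ys.mean())
print("top",ball("pics/top12.png","top",(125,240)),ball("pics/top0.png","top",(125,240)))
for f in("scene12","scene17f","scene18f"): print(f,ball(f"pics/{f}.png","scene",(453,302)))
E
python3 f4.py
```

```text
top ((125.4534912109375, 239.89535522460938), 4.925860404968262, 72, (np.float64(125.36111111111111), np.float64(239.79166666666666))) ((125.375, 239.5), 5.039011001586914, 78, (np.float64(125.3974358974359), np.float64(239.67948717948718)))
scene12 ((452.2872314453125, 303.1170349121094), 5.166514873504639, 82, (np.float64(452.3536585365854), np.float64(302.9756097560976)))
scene17f ((452.2872314453125, 303.1170349121094), 5.166514873504639, 82, (np.float64(452.3536585365854), np.float64(302.9756097560976)))
scene18f ((452.2872314453125, 303.1170349121094), 5.166514873504639, 82, (np.float64(452.3536585365854), np.float64(302.9756097560976)))
```

```bash
cat > f5.py <<'E'
from fit import *
exec(open('f2.py').read().split("for use")[0])
tips=[("top",(125.4,239.7)),("scene",(452.4,302.9))]
up2=[("scene",gs(p),rad,lat) for p,rad,lat in(((239,64),.18,-.08),((442,273),.18,.08))]+[("top",gt((448,403)),.18,-.08),("top",gt((523,188)),.01,-.08)]
bf=[("scene",fs((449,50)),-1),("scene",fs((604,213)),1),("top",ft((176,521)),1)]
bu=[("scene",gs((324,21)),-1),("scene",gs((486,186)),1),("top",gt((400,468)),-1)]
bu2=[("scene",gs((318,18)),-1),("scene",gs((485,186)),1),("top",gt((398,462)),-1)]
ix={"scene":8,"top":10}
for tied in(True,False):
    def res(q):
        off=lambda n:q[ix[n]:ix[n]+2]; h=q[7]; A1,A2=(q[4],q[6]); B1,B2=(A1,A2) if tied else(q[12],q[13])
        e=[]
        for S,a in((flat,0),(up,A1),(up2,A2)): e+=[proj(n,X(q[:3],rad,lat,h,a))+off(n)-p for n,p,rad,lat in S]
        e+=[proj(n,X(q[:3],.18,.102,0,q[3]))+off(n)-p for n,p in tips]*2
        for S,a in((bf,0),(bu,B1),(bu2,B2)): e+=[proj(n,X(q[:3],.225,s*q[5],0,a))+off(n)-p for n,p,s in S]
        return np.r_[np.array(e).ravel(),q[8:12]/1.5,(h-.002)/.004]
    s=least_squares(res,[.705,.178,-.15,.67,.68,.06,.68,.002,0,0,0,0,.68,.7],loss='soft_l1')
    cov=np.linalg.pinv(s.jac.T@s.jac); print("tied" if tied else "free",s.x,"cost",s.cost,"sd ptr",cov[3,3]**.5,"sd A2-ptr",(cov[6,6]+cov[3,3]-2*cov[3,6])**.5)
E
python3 f5.py
```

```text
tied [ 0.7053  0.1766 -0.1544  0.7079  0.6691  0.0637  0.6884  0.0014  0.2673
  0.3941 -1.0332  0.022   0.68    0.7   ] cost 18.141233623018167 sd ptr 0.011498428149368432 sd A2-ptr 0.013526454982100441
free [ 0.7052  0.1767 -0.1544  0.7094  0.661   0.0637  0.6778  0.0025  0.2368
  0.4608 -0.9662  0.0972  0.6732  0.6928] cost 17.710676117265105 sd ptr 0.011547387329701333 sd A2-ptr 0.018703985782223004
```

Request:
{"method": "jog_arm", "body": {"rows": [{"xyz":[0,0.1,-0.1],"delta_rot":[0,0,0],"fingers":1},{"xyz":[0,0.21,-0.22],"delta_rot":[0,0,0],"fingers":1},{"xyz":[0,0.21,-0.22],"delta_rot":[0,0,0],"fingers":1},{"xyz":[0,0.21,-0.22],"delta_rot":[0,0,0],"fingers":1},{"xyz":[0,0.21,-0.22],"delta_rot":[0,0,0],"fingers":1}]}}

```text
clock: 18.47
tcp_pos: [0.5377, 0.2037, 0.2089]
orientation: [-2.383, -2.042, 0.005]
contact_force: [-5.0, 0.1, 2.1]
grip_width: 0.0094
```

Run:
```python
from fit import *
show();print(ang())
P,M,o=pose();d=P-P0;print("x-based",np.arccos(1-d@EX/.225),"z-based",np.arcsin(d[2]/.225))
for n in("top","scene"):
  im=imaging.grab_frame(n); cv2.imwrite(f"pics/{n}19f.png",im); im=im[140:320,100:280] if n=="top" else im[210:390,310:490]
  cv2.imwrite(f"pics/{n}19.png",cv2.resize(im,None,fx=3.3,fy=3.3,interpolation=cv2.INTER_CUBIC))
```

```text
[0.5377 0.2037 0.2089] j [-0.64  0.34  0.21  1.83 -0.09  0.98 -0.54] F [-5.   0.1  2.1] w 0.0094 t 18.4667
(np.float64(0.7176323813671089), np.float64(0.22708432775031454))
x-based 0.7069541832640531 z-based 0.7257473624367038
```

View pics/scene19.png

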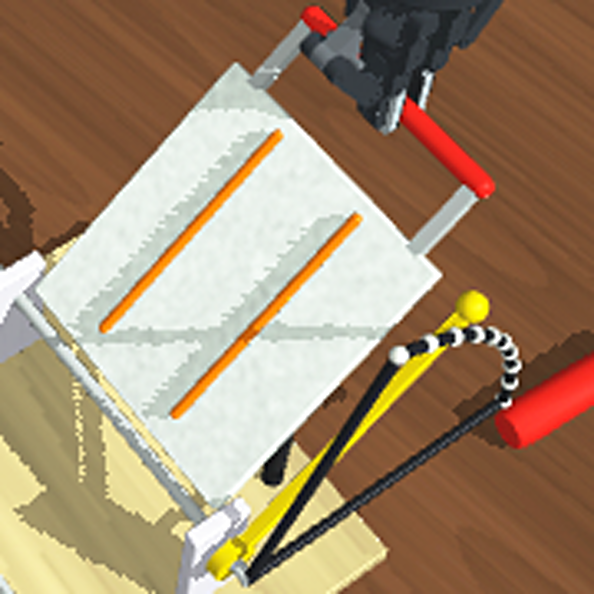

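View pics/top19.png

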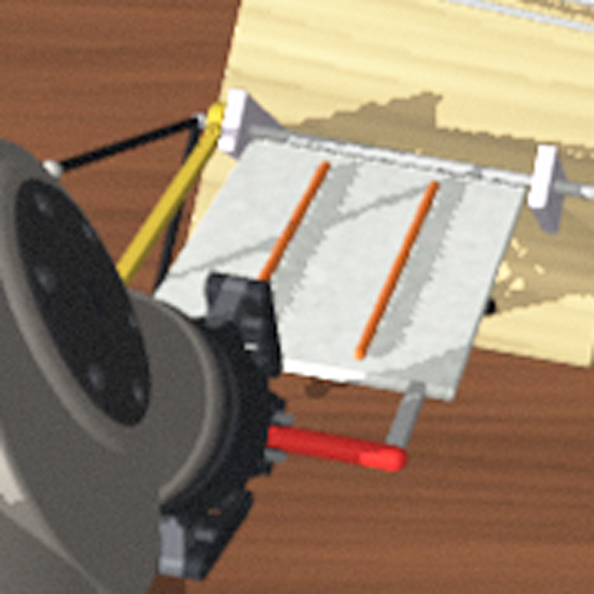

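View pics/top19f.png

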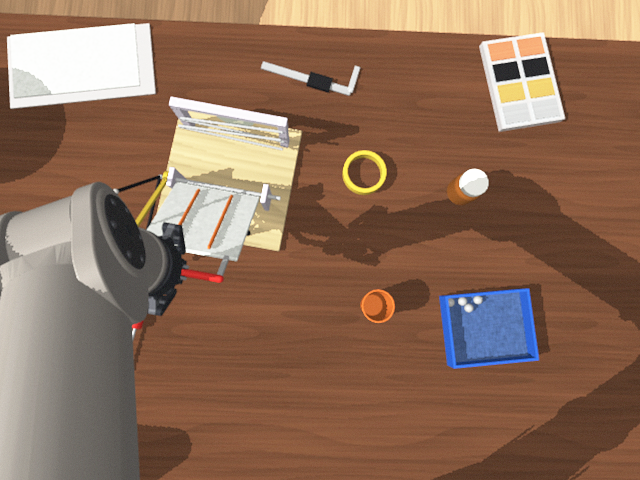

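```bash
sed -e 's/(239,64)/(237,63)/; s/(442,273)/(441,273)/; s/gt((448,403))/gt((448,400))/; s/gs((318,18))/gs((316,17))/; s/gt((398,462))/gt((398,459))/' f5.py > f6.py; python3 f6.py; sed 's/h-.002)\/.004/h-.000)\/.001/' f6.py > f7.py; python3 f7.py
python3 - <<'E'
import sys; sys.argv=['x']
exec(open('f4.py').read().split('print("top"')[0])
print(ball("pics/scene19f.png","scene",(453,302)))
E
```

```text
tied [ 0.7053  0.1768 -0.154   0.7086  0.6693  0.0638  0.6981  0.0015  0.2462
  0.3725 -0.9609  0.049   0.68    0.7   ] cost 18.07568025731933 sd ptr 0.011495963130229912 sd A2-ptr 0.013507519311889822
free [ 0.7052  0.1768 -0.1541  0.7098  0.6614  0.0639  0.6899  0.0025  0.2228
  0.4318 -0.9064  0.1146  0.6736  0.7015] cost 17.749243923068757 sd ptr 0.011544554439897653 sd A2-ptr 0.018471740357167785
tied [ 0.7055  0.1768 -0.1538  0.7068  0.6701  0.0639  0.6985  0.0005  0.2626
  0.3052 -1.0288 -0.0078  0.68    0.7   ] cost 18.36469366699177 sd ptr 0.01145087582686458 sd A2-ptr 0.013093302460413906
free [ 0.7055  0.1768 -0.1538  0.7069  0.669   0.0639  0.6977  0.0005  0.2606
  0.3086 -1.0272 -0.0058  0.6707  0.6988] cost 18.357628836208658 sd ptr 0.0114596965145065 sd A2-ptr 0.01700995850470704
((452.2872314453125, 303.1170349121094), 5.166514873504639, 82, (np.float64(452.3536585365854), np.float64(302.9756097560976)))
```

Run:
```python
from fit import *
show()
P,M,o=pose();d=P-P0;print("x-based",np.arccos(1-d@EX/.225),"z-based",np.arcsin(d[2]/.225))
print(r.hand_in())
```

```text
[0.5377 0.2037 0.209 ] j [-0.64  0.34  0.21  1.83 -0.09  0.98 -0.54] F [-4.8  0.7  1.9] w 0.0097 t 18.5667
x-based 0.7069589910067776 z-based 0.7259114102958908
the job is handed in; nothing more can be done
None
```

The job is done and handed in at about 18.6 s. I tipped all four balls into the blue tray and stood the empty cup upright on the bench near where it started, then let go. The arm is now holding the white panel up by its red bar at the pointer, with a 60 N grip.

**Cup, balls and bystanders:** The last top picture shows four balls in the tray and the cup upright and empty. The jar and tape roll are in their places. I saw the screwdriver in place in the views taken while lifting the panel; the arm hides most of it in the last top picture. Contact forces I read stayed under about 10 N.

**Pointer:** Its tip sits at the same pixel in the scene camera as before I touched the panel, so it was not shifted.

**Panel angle:** I put the pointer at about 0.707 rad (± 0.012 from the pictures). My three readings of the panel do not fully agree:

| Source | Panel angle (rad) |
|---|---|
| Picture fit, board and bar together | about 0.698 |
| Picture fit, board alone / bar alone | 0.690–0.702 |
| Tool travel, horizontal | 0.707 |
| Tool travel, vertical | 0.726 |

I trusted the horizontal travel and the pictures. The vertical figure is probably high because the bar rolled a few millimetres between the pads. I expect the panel to be within about 0.01 to 0.02 rad of the mark.

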